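Unpeg the carded spindles, check the pull gauge and set out the sample

ROBOT

A 6-joint arm with a two-finger parallel gripper is mounted at the origin on the work surface. World frame = base frame: x ahead of the robot, y to its left, z up, the work surface at z = 0. Lengths are in m, angles in rad, forces in N, time in s.
With the tool pointing down it reaches from about 0.325 to 0.925 m from the base axis. Payload 3.1 kg.
Tool frame: the origin (TCP) lies on the centre line of the jaws, within the pads' length; the fingertips stand 22 mm ahead of it and the grasp point (between the pads) lies 3 mm ahead of it (env.tcp_to_tips is the distance from the TCP to the fingertips, in m); z points along the fingers, x is the direction in which the jaws open and shut, and the axes are right-handed (so a half turn about z gives the same grasp; the last joint's range is limited). The gripper opens to 85 mm and grips with 20 to 120 N. Pads are 22 mm wide; open, the fingers measure 114 mm over their backs; the gripper's body (76 mm by 85 mm) begins 54 mm behind the grasp point. The pads swing forward as they close: fully open they stand 13 mm farther back than shut.
Start: joints at [-1.406, 0.217, 1.613, -0, 1.311, -0.112], TCP at [0.171, -0.601, 0.22] pointing down, gripper open.
Joint ranges: [-2.75, 2.75], [-0.78, 2.1], [0.31, 2.55], [-1.13, 4.27], [0.13, 2.63], [-2.58, 2.58]. Speed limits (rad/s): [2.79, 2.79, 3.14, 3.14, 3.14, 3.14].

INTERFACE

Orientations are given as a 3x3 rotation matrix whose columns are the frame's x, y, z axes.
In Python, from plant import env gives the robot as it stands.
- The arm moves only by the tool jog_arm, never from a script. Its argument "deltas" is a list that holds one entry, the list of rows, each a list of 7 numbers: the turn, a rotation vector about the tool's x, y, z in degrees, then the shift along the tool's x, y, z in mm, then the opening in per cent of the stroke, from 0 (shut) to 100 (fully open). A call has exactly 8 rows; each row shifts and turns the pose as measured when the row begins, along the tool's axes as they then stand; what a row does not reach is not made up. A row lasts 1/12 s, in which the tool goes at most 41.7 mm and 7.16 degrees, less where a joint would pass 70% of its speed; a pose out of reach is approached as far as the arm can. A call with a gripper value outside its range is refused whole. The fingers move at their own pace and stop on an object; "force" is the grip in N (left out, the last holds). Time passes only in rows, so rows that do not move let the fingers close, or fill a call up. It gives the time, the measured TCP pose, the force and the opening at its end, in the units of the state.
- env.observe(): the state, without advancing time (a new reading comes with each control period).
- env.snapshot(name): name is "scene" or "top" or "wrist"; returns the picture (420x560x3 uint8, blue, green, red); there is no depth.
- env.calibration(name): a dict with "K" (3x3 intrinsics, pixels), "extrinsics" (4x4, takes a point from world to camera coordinates); the wrist camera has in their place "tool_from_camera" (4x4, takes a point from camera to tool coordinates, whose origin is the TCP and whose axes are the tool frame's). Camera axes: x right, y down, z forward; pixel columns grow to the right and rows downward; lengths in m; the calibration is good to about 2 mm. A picture is of the moment at which its call begins: read the wrist's pose just before it. calibration takes no time and is no camera call.
- env.sign_off(): hands the job in, once; it reports no verdict.
Trained networks look in the newest picture that a camera, given by its name, has taken for a name from the list of things; names that differ only in an ending like _2 or _b are one class to them, and where a whole thing is asked for, a point or a joint stands for the part that bears it (a point fixed in the world has none). Each returns a list of dicts, best first, with "p" (0 to 1); they miss things now and then, are a little off and sometimes report something else, mostly with a low value. They report only what shows in the picture. A call takes as long as a camera call. They do not tell look-alikes from the thing itself.
- env.cut_out(camera, target): "mask" (420x560 bool, what is visible of it) and "at" ([column, row] in pixels, amid what is visible of it).
The state is a dict: "time_s": time; "joint_pos": joint angles; "joint_vel": joint speeds; "tau": joint torques, N m; "eef_pos": TCP position; "tcp_rot": TCP orientation; "force": force on the tool from outside, world axes, zero at the start; "moment": the same for the moment, N m; "width": finger opening in m.
Only numpy, scipy, OpenCV 4.12 (cv2) and the standard library are available. Lean on these libraries where they do the work, as an engineer would, in place of code of your own. Each camera call takes 0.05 s, during which the arm holds its last target.

TASK

Get the bench ready for the viscosity run. Take every carded spindle off the display pegs, lifting it over the upturned tip, and stand each one upright, header up, in a slot of its own in the slotted rack, pushed down to the slot's floor; set the lidded steel sample pot upright in the middle of the round cork pad; and check the pull gauge by drawing its sprung slide out until the pointer is level with the brass marker, keeping it there for about two seconds, then letting it return fully home. Any order will do; leave the wash bottle, beaker, glass jar and spatula where they are.

Things in the scene. Friction and masses are not known exactly. Their poses are not given: they have to be found in the camera images.
- card0_mid (a point): Carded spindle: stiff upright white card 186 mm tall, 76 wide, 8 thick, about 70 g, with a hang hole near the top and a clear blister below it. Point at its middle, 93 mm above its foot. Own x through the thickness (both faces alike), y along the width, z up. May be absent. Starts hanging on a peg by the top of its hole, square across the peg.
- card1_mid (a point): Middle of a carded spindle like card0 (93 mm above its foot; x through its thickness, y its width, z up). May be absent. Heights above the foot: plain card 0 to 50 mm; blister 44 mm wide, 22 mm thick over both faces, 50 to 105 mm; hang hole 30 mm wide, 108 to 138 mm; plain header 138 to 186 mm.
- card2_mid (a point): Middle of a carded spindle like card0 (93 mm above its foot; x through its thickness, y its width, z up). May be absent. Best pinched through the thickness at the header, from above. On a peg with two cards the front one hangs about 50 mm ahead of the other.
- card3_mid (a point): Middle of a carded spindle like card0 (93 mm above its foot; x through its thickness, y its width, z up). May be absent. 
- stand: Fixed peg stand; origin on the bench below the peg roots. Two parallel level steel pegs, 6 mm thick, at own y -55 and +55 mm, axis 205 mm up, run 150 mm along own -x and end in an upturned tip 12 mm above the peg's upper side. A hanging card raised 12 to 24 mm (18 is best) passes the tip. Cross bar at the roots, top at 211 mm.
- peg_right_tip (a point): Centre of the rounded end (3 mm radius) of the upturned tip of the stand's peg at own y -55 mm; 157 mm out from the peg's root, 217 mm above the bench.
- peg_left_tip (a point): Centre of the rounded end (3 mm radius) of the upturned tip of the stand's peg at own y +55 mm; 157 mm out from the peg's root, 217 mm above the bench.
- rack: Fixed grey slotted rack block, 206 x 108 x 55 mm high; origin under its centre. Four upright slots in a row along its own x, open at the top; slots run along its own y.
- rack_slot0 (a point): Centre of the mouth of rack slot 0 (55 mm above the bench); axes as the rack's. Slot 14 mm wide along own x, 92 mm long along own y, 45 mm deep (floor 10 mm above the bench); next slot 55 mm away along x. It takes the foot of one card, either face forward.
- rack_slot1 (a point): Centre of the mouth of rack slot 1 (55 mm above the bench); axes as the rack's. Slot 14 mm wide along own x, 92 mm long along own y, 45 mm deep (floor 10 mm above the bench); next slot 55 mm away along x. It takes the foot of one card, either face forward.
- rack_slot2 (a point): Centre of the mouth of rack slot 2 (55 mm above the bench); axes as the rack's. Slot 14 mm wide along own x, 92 mm long along own y, 45 mm deep (floor 10 mm above the bench); next slot 55 mm away along x. It takes the foot of one card, either face forward.
- rack_slot3 (a point): Centre of the mouth of rack slot 3 (55 mm above the bench); axes as the rack's. Slot 14 mm wide along own x, 92 mm long along own y, 45 mm deep (floor 10 mm above the bench); next slot 55 mm away along x. It takes the foot of one card, either face forward.
- gauge_slide (a joint): How far the pull gauge's sprung slide is drawn out of its housing, m: 0 is home, 0.095 the stop. A spring (2 N at home, 80 N/m more on the way out, damped) draws it back home when let go.
- gauge_tab (a point): Middle of the gauge slide's upright black grip tab: 10 mm thick along own x, 32 mm wide along own y, from 18 to 62 mm above the bench; this point is 45 mm up. Pull it along own -x to draw the slide out. At home the housing (50 mm high) starts 40 mm behind the tab; a rail 12 mm high runs beneath. A thin pointer level with the tab's middle reaches to own +y.
- marker: Small brass marker clip standing beside the gauge's rail, on the pointer's side, 12 mm wide, 24 mm high, 4 mm thick upright blade over the origin; axes as the gauge's. The slide is at the mark when tab (pointer) and blade are level along own x. It is fixed; its place differs from start to start (40 to 75 mm out from home).
- pot_mid (a point): Lidded steel sample pot with black lid, squat upright cylinder 50 mm high, 64 mm diameter (the lid is the top 10 mm), 0.4 kg; point at its middle, 25 mm above its foot.
- pad_top (a point): Centre of the top of the fixed round cork pad, 100 mm diameter, 6 mm high, where the pot belongs.
- wash_bottle: Bystander, leave alone: white wash bottle, 56 mm diameter, 150 mm high; origin at its underside.
- beaker: Bystander, leave alone: open glass beaker, 64 mm diameter, 80 mm high; origin at its underside.
- sample_jar: Bystander, leave alone: glass jar with grey cap and paper label, 60 mm diameter, 80 mm high; origin at its underside.
- spatula: Bystander, leave alone: lab spatula 170 mm long, lying; origin at its underside.
Mind the look-alikes: they are no part of the job. Leave any blue look-alike of the part that bears pot_mid alone.

How it is judged:
By the outcome, as a careful person would: the job done as asked, in the order asked, and still so for the second after the job is handed in, with the robot touching nothing.
Of card0, card1, card2, card3 only 3 to 4 are there at a start; the rules pass over those that are not, and their reading is None.
At some moment in a run one of pot may be knocked a few centimetres aside while the robot is not near it.
Once in a run the grip may slacken for a moment while it holds something.
It also fails if it takes over 208 s, if anything falls off the work surface, if the arm or the gripper's body presses on something with over 40 N, if the wrist force passes 120 N, or if a joint passes its speed limit or range.

## Working session

There is one attempt and no reset: what is moved stays moved. The work goes in short steps, Python scripts to look and compute and a tool call to move; the robot and the scene stay as the last step left them, time stands still between calls to the robot, and variables do not carry over. Pictures are saved under pics/ and viewed, and the job is handed in when it is done.

Besides the shell and the picture viewer there is one more tool, called after "Call:" in YAML: its name, and indented under it one key for each argument. jog_arm: Moves the arm, as the interface text tells. Its arguments: {"type":"object","properties":{"deltas":{"type":"array","items":{"type":"array","items":{"type":"array","items":{"type":"number"}}}},"force":{"type":"number"}},"required":["deltas"]}

```bash
ls -la; mkdir -p pics; python3 - <<'E'
from plant import env
import cv2, numpy as np
for n in ("scene","top","wrist"):
    im=env.snapshot(n); cv2.imwrite(f"pics/{n}0.png",im)
    c=env.calibration(n); print(n,{k:np.round(v,4).tolist() for k,v in c.items()})
s=env.observe(); print({k:np.round(v,3).tolist() for k,v in s.items()}, env.tcp_to_tips)
E
```

```text
total 12
drwxr-xr-x  3 agent agent 4096 Dec  7 15:06 .
drwxr-xr-x 23 root  root  4096 Dec  7 15:06 ..
drwxr-xr-x  2 agent agent 4096 Dec  7 15:06 pics
scene {'K': [[447.5083, 0.0, 276.1178], [0.0, 447.5083, 214.3623], [0.0, 0.0, 1.0]], 'extrinsics': [[0.3349, 0.9423, 0.0026, -0.1972], [0.5363, -0.1883, -0.8227, -0.1631], [-0.7747, 0.2769, -0.5684, 1.8175], [0.0, 0.0, 0.0, 1.0]]}
top {'K': [[409.901, 0.0, 275.6541], [0.0, 409.901, 212.328], [0.0, 0.0, 1.0]], 'extrinsics': [[-0.0167, -0.9998, -0.0116, 0.0344], [-0.9884, 0.0183, -0.1508, 0.6022], [0.151, 0.009, -0.9885, 1.3009], [0.0, 0.0, 0.0, 1.0]]}
wrist {'K': [[375.8523, 0.0, 280.2643], [0.0, 375.8523, 209.2353], [0.0, 0.0, 1.0]], 'tool_from_camera': [[1.0, 0.0009, -0.0016, -0.0], [-0.0004, 0.9655, 0.2602, -0.0663], [0.0017, -0.2602, 0.9655, -0.1557], [0.0, 0.0, 0.0, 1.0]]}
{'time_s': 0.15, 'joint_pos': [-1.406, 0.218, 1.615, -0.0, 1.311, -0.112], 'joint_vel': [0.001, -0.003, -0.006, -0.001, 0.001, -0.0], 'tau': [0.0, -39.745, -30.442, -0.0, 0.006, -0.0], 'eef_pos': [0.171, -0.601, 0.218], 'tcp_rot': [[0.273, -0.962, -0.0], [-0.962, -0.273, 0.002], [-0.002, -0.0, -1.0]], 'force': [0.818, 0.787, -1.299], 'moment': [0.03, -0.013, 0.026], 'width': 0.085} 0.022
```

```bash
cat > h.py <<'E'
from plant import env
import cv2, numpy as np
def cam(n,s=None):
    c=env.calibration(n); K=c["K"]
    if n=="wrist":
        s=s or env.observe()
        T=np.eye(4);T[:3,:3]=s["tcp_rot"];T[:3,3]=s["eef_pos"]
        return np.array(K),np.linalg.inv(T@np.array(c["tool_from_camera"]))
    return np.array(K),np.array(c["extrinsics"])
def ray(C,px):
    K,E=C; R=E[:3,:3];o=-R.T@E[:3,3]
    d=R.T@np.linalg.solve(K,[px[0],px[1],1]); return o,d
def atz(C,px,z):
    o,d=ray(C,px); return o+d*(z-o[2])/d[2]
def proj(C,P):
    K,E=C; P=np.atleast_2d(P); q=(K@(P@E[:3,:3].T+E[:3,3]).T).T; return q[:,:2]/q[:,2:]
def tri(obs):
    A=np.zeros((3,3));b=np.zeros(3)
    for C,px in obs:
        o,d=ray(C,px);d=d/np.linalg.norm(d);M=np.eye(3)-np.outer(d,d);A+=M;b+=M@o
    return np.linalg.solve(A,b)
def crop(im,x,y,w,h,f,name):
    c=im[y:y+h,x:x+w]; cv2.imwrite(f"pics/{name}.png",cv2.resize(c,None,fx=f,fy=f,interpolation=cv2.INTER_CUBIC))
E
python3 - <<'E'
from h import *
T=cam("top");S=cam("scene")
it=env.snapshot("top");isc=env.snapshot("scene")
crop(it,180,130,240,160,3.3,"topz"); crop(isc,290,160,100,130,4.5,"scz1"); crop(isc,100,210,200,120,4,"scz2")
for n in ["card0_mid","peg_right_tip","peg_left_tip","rack","rack_slot0","rack_slot1","gauge_tab","marker","pot_mid","pad_top","stand"]:
    for c in ("top","scene"):
        print(n,c,[(round(d["p"],2),[int(v) for v in np.round(d["at"])],int(d["mask"].sum())) for d in env.cut_out(c,n)])
E
```

```text
card0_mid top [(0.34, [207, 204], 434)]
card0_mid scene [(0.49, [235, 296], 767)]
peg_right_tip top [(0.88, [230, 201], 2034)]
peg_right_tip scene [(0.72, [342, 261], 2835)]
peg_left_tip top [(0.95, [230, 202], 2349)]
peg_left_tip scene [(0.73, [344, 262], 2736), (0.5, [280, 296], 854)]
rack top [(0.91, [311, 237], 2196)]
rack scene [(0.96, [243, 252], 2205), (0.49, [408, 216], 431)]
rack_slot0 top [(0.6, [310, 237], 2141), (0.43, [338, 175], 355)]
rack_slot0 scene [(0.61, [243, 254], 2088)]
rack_slot1 top [(0.6, [310, 237], 2141), (0.43, [338, 175], 355)]
rack_slot1 scene [(0.61, [243, 254], 2088)]
gauge_tab top [(0.5, [373, 205], 63)]
gauge_tab scene [(0.63, [244, 253], 2165), (0.46, [177, 284], 208), (0.32, [349, 203], 646)]
marker top [(0.21, [371, 267], 770), (0.18, [372, 203], 58), (0.16, [136, 236], 398)]
marker scene []
pot_mid top [(0.53, [215, 265], 315), (0.51, [250, 268], 313), (0.24, [311, 239], 2162), (0.24, [334, 175], 345)]
pot_mid scene [(0.83, [291, 223], 384), (0.54, [342, 261], 2989)]
pad_top top [(0.83, [371, 264], 710), (0.38, [300, 159], 319)]
pad_top scene [(0.82, [172, 255], 501), (0.2, [243, 252], 2126)]
stand top [(0.55, [229, 204], 2192)]
stand scene [(0.8, [343, 261], 2782), (0.24, [283, 297], 917)]
```

```bash
ls pics
```

```text
scene0.png
scz1.png
scz2.png
top0.png
topz.png
wrist0.png
```

```bash
python3 - <<'E'
from h import *
T=cam("top");S=cam("scene")
t=lambda x,y:(180+(x+.5)/3.3-.5,130+(y+.5)/3.3-.5)
s1=lambda x,y:(290+x/4.5-.5,160+y/4.5-.5)
s2=lambda x,y:(100+x/4-.5,210+y/4-.5)
def rep(n,z,a=None,b=None):
    if a: print(n,"top",np.round(atz(T,t(*a),z)*1000,0)[:2],end=' ')
    if b: print("scene",np.round(atz(S,b,z)*1000,0)[:2],end=' ')
    if a and b: print("tri",np.round(tri([(T,t(*a)),(S,b)])*1000,0),end='')
    print()
for n,e,f in [("C",((157,198),(238,168)),((120,188),(216,143))),("A",((32,248),(114,218)),((250,125),(335,85))),("B",((52,312),(133,278)),((190,85),(275,50)))]:
    P=[]
    for k in (0,1):
        P.append(atz(T,t(*e[k]),.256)); rep(n+str(k),.256,e[k],s1(*f[k]))
    d=P[1]-P[0]; print(" len",np.linalg.norm(d)*1000,"ang",np.degrees(np.arctan2(d[1],d[0])),"mid",(P[0]+P[1])/2*1000)
rep("bar l",.208,(42,196),s1(372,193)); rep("bar r",.208,(196,139),s1(212,273))
rep("tipL",.217,(122,350),s1(172,90)); rep("tipR",.217,(240,304),s1(52,150))
rep("rack c00",.055,(379,253),s2(535,232));rep("rack c10",.055,(490,253),s2(672,202));rep("rack c01",.055,(379,461),s2(467,70));rep("rack c11",.055,(491,461),s2(596,46))
for i,(a,b) in enumerate([(269,437),(326,437),(383,437),(439,437)]): rep("slot top y"+str(a),.055,(433,a))
rep("tab top",.062,(637,240),s2(305,272))
rep("tabL",.062,(626,233));rep("tabR",.062,(660,245))
rep("marker",.02,(572,284),s2(400,280));
rep("house0",.05,(655,190),s2(240,340));rep("house1",.05,(690,228),s2(310,350));rep("house2",.05,(704,134));rep("h3",.05,(748,166))
rep("base end",.0,(545,333),s2(375,212));rep("base end2",.0,(583,364),s2(428,230))
rep("pad",.006,(634,443),s2(290,170));rep("pot",.05,(111,441));rep("blue",.05,(236,459),s2(760,22))
rep("beaker",.08,(512,145));rep("bottle",.15,(398,67))
E
```

```text
C0 top [637. 156.] scene [662.  86.] tri [632. 131. 233.]
C1 top [662.  87.] scene [636. 161.] tri [668. 111. 282.]
 len 73.12530175931116 ang -70.28167300165273 mid [649.52031404 121.67627518 256.        ]
A0 top [596. 262.] scene [623. 190.] tri [589. 240. 234.]
A1 top [621. 192.] scene [597. 264.] tri [628. 213. 278.]
 len 73.27661609768468 ang -70.52319407513615 mid [608.41705742 227.00816036 256.        ]
B0 top [542. 244.] scene [567. 176.] tri [534. 222. 236.]
B1 top [569. 176.] scene [543. 249.] tri [577. 198. 279.]
 len 73.1391046518512 ang -67.90186306792974 mid [555.29765983 210.07197848 256.        ]
bar l top [651. 264.] scene [653. 265.] tri [652. 265. 207.]
bar r top [700. 128.] scene [698. 132.] tri [700. 129. 210.]
tipL top [512. 191.] scene [508. 194.] tri [512. 191. 220.]
tipR top [551.  89.] scene [552.  89.] tri [551.  89. 216.]
rack c00 top [620. -38.] scene [ 620. -140.] tri [612. -87.  38.]
rack c10 top [ 618. -148.] scene [621. -38.] tri [631. -96.  83.]
rack c01 top [416. -33.] scene [ 414. -141.] tri [406. -86.  39.]
rack c11 top [ 414. -142.] scene [417. -
[... 161 characters left out ...]
 [ 627. -292.] scene [ 615. -300.] tri [ 625. -296.   69.]
tabL top [ 634. -282.] 
tabR top [ 622. -314.] 
marker top [ 590. -234.] scene [ 599. -236.] tri [ 591. -235.   13.]
house0 top [ 679. -315.] scene [ 653. -351.] tri [ 674. -332.   62.]
house1 top [ 640. -348.] scene [ 678. -309.] tri [ 648. -330.   32.]
house2 top [ 736. -368.] 
h3 top [ 702. -410.] 
base end top [ 543. -208.] scene [ 496. -236.] tri [ 537. -222.   29.]
base end2 top [ 511. -245.] scene [ 530. -202.] tri [ 517. -223.   -2.]
pad top [ 430. -291.] scene [ 431. -290.] tri [ 430. -290.    6.]
pot top [440. 227.] 
blue top [420. 105.] scene [422. 106.] tri [421. 106.  49.]
beaker top [ 721. -170.] 
bottle top [781. -57.]
```

```bash
cat >> h.py <<'E'
def st(s=None):
    s=s or env.observe();R=np.array(s["tcp_rot"]);p=np.array(s["eef_pos"])
    return p,R,np.degrees(np.arctan2(R[1,0],R[0,0])),s
def Rdown(yaw):
    c,s=np.cos(np.radians(yaw)),np.sin(np.radians(yaw))
    return np.array([[c,s,0],[s,-c,0],[0,0,-1.]])
def plan(x,y,z,yaw,n=8,g=40,prof=None):
    "rows to go straight to TCP (mm) & yaw; corrects tilt in first row set"
    from scipy.spatial.transform import Rotation as Ro
    p,R,yw,s=st(); p=p*1000
    rv=Ro.from_matrix(R.T@Rdown(yaw)).as_rotvec()
    w=np.ones(n)/n if prof is None else np.array(prof)/sum(prof)
    rows=[];Rc=R.copy();tgt=np.array([x,y,z])
    for i in range(n):
        d=Rc.T@((tgt-p)*w[i])
        rows.append([round(float(v),1) for v in np.degrees(rv*w[i])]+[round(float(v),1) for v in d]+[g])
        Rc=Rc@Ro.from_rotvec(rv*w[i]).as_matrix()
    print("t",round(s["time_s"],2),"from",np.round(p,1),"yaw",round(yw,1),"dist",round(np.linalg.norm(tgt-p),1))
    for i in range(0,n,8): print(str(rows[i:i+8]).replace(" ",""))
E
python3 -c "
from h import *
plan(618,-285,200,-40,16,60,[.6,1,1,1,1,1,1,1,1,1,1,1,1,1,.8,.6])"
```

```text
t 1.35 from [ 170.8 -601.2  219.5] yaw -74.1 dist 548.1
[[0.0,0.0,-1.4,-7.3,-20.7,0.8,60],[0.0,0.0,-2.3,-11.3,-34.7,1.3,60],[0.0,0.0,-2.3,-9.9,-35.1,1.3,60],[0.0,0.0,-2.3,-8.5,-35.5,1.3,60],[0.0,0.0,-2.3,-7.1,-35.8,1.3,60],[0.0,0.0,-2.3,-5.7,-36.1,1.3,60],[0.0,0.0,-2.3,-4.2,-36.3,1.3,60],[0.0,0.0,-2.3,-2.8,-36.4,1.3,60]]
[[0.0,0.0,-2.3,-1.3,-36.5,1.3,60],[0.0,0.0,-2.3,0.1,-36.5,1.3,60],[0.0,0.0,-2.3,1.6,-36.5,1.3,60],[0.0,0.0,-2.3,3.0,-36.4,1.3,60],[0.0,0.0,-2.3,4.4,-36.2,1.3,60],[0.0,0.0,-2.3,5.9,-36.0,1.3,60],[0.0,0.0,-1.8,5.8,-28.6,1.0,60],[0.0,0.0,-1.4,5.1,-21.3,0.8,60]]
```

Call:
jog_arm:
  deltas:
    - [[0,0,-1.4,-7.3,-20.7,0.8,60],[0,0,-2.3,-11.3,-34.7,1.3,60],[0,0,-2.3,-9.9,-35.1,1.3,60],[0,0,-2.3,-8.5,-35.5,1.3,60],[0,0,-2.3,-7.1,-35.8,1.3,60],[0,0,-2.3,-5.7,-36.1,1.3,60],[0,0,-2.3,-4.2,-36.3,1.3,60],[0,0,-2.3,-2.8,-36.4,1.3,60]]
  force: 50

```text
time_s: 2.02
eef_pos: [0.3987, -0.4409, 0.2097]
tcp_rot: [[0.549, -0.836, -0.001], [-0.836, -0.549, -0.007], [0.005, 0.005, -1.0]]
force: [0.9, 0.5, -0.7]
width: 0.0512
```

Call:
jog_arm:
  deltas:
    - [[0,0,-2.3,-1.3,-36.5,1.3,60],[0,0,-2.3,0.1,-36.5,1.3,60],[0,0,-2.3,1.6,-36.5,1.3,60],[0,0,-2.3,3.0,-36.4,1.3,60],[0,0,-2.3,4.4,-36.2,1.3,60],[0,0,-2.3,5.9,-36.0,1.3,60],[0,0,-1.8,5.8,-28.6,1.0,60],[0,0,-1.4,5.1,-21.3,0.8,60]]

```text
time_s: 2.68
eef_pos: [0.6301, -0.2707, 0.1994]
tcp_rot: [[0.782, -0.624, 0.002], [-0.624, -0.782, -0.009], [0.007, 0.005, -1.0]]
force: [-0.7, -0.0, 0.2]
width: 0.0515
```

```bash
python3 -c "
from h import *
plan(618,-285,200,-40,8,60,[.6,1,1,1,1,1,1,.6])"
```

```text
t 2.68 from [ 630.1 -270.7  199.4] yaw -38.6 dist 18.8
[[0.0,-0.0,0.1,-0.0,1.6,-0.0,60],[0.0,-0.1,0.2,-0.1,2.6,-0.1,60],[0.0,-0.1,0.2,-0.1,2.6,-0.1,60],[0.0,-0.1,0.2,-0.0,2.6,-0.1,60],[0.0,-0.1,0.2,-0.0,2.6,-0.1,60],[0.0,-0.1,0.2,-0.0,2.6,-0.1,60],[0.0,-0.1,0.2,-0.0,2.6,-0.1,60],[0.0,-0.0,0.1,-0.0,1.6,-0.1,60]]
```

Tracks well. Look at the gauge with the wrist camera from here.

```bash
python3 - <<'E'
from h import *
im=env.snapshot("wrist"); cv2.imwrite("pics/w1.png",cv2.resize(im,None,fx=1.4,fy=1.4))
print([np.round(v,4).tolist() for v in st()[:2]])
for n in ("gauge_tab","marker"): print(n,[(round(d["p"],2),np.round(d["at"]).tolist(),int(d["mask"].sum())) for d in env.cut_out("wrist",n)])
E
```

```text
[[0.633, -0.2677, 0.1992], [[0.7835, -0.6213, 0.0054], [-0.6213, -0.7835, -0.0062], [0.0081, 0.0015, -1.0]]]
gauge_tab [(0.78, [297.0, 219.0], 1173), (0.31, [130.0, 288.0], 2709)]
marker [(0.57, [225.0, 175.0], 331)]
```

```bash
cat >> h.py <<'E'
def gray(): pass
E
python3 - <<'E'
from h import *
s=env.observe();W=cam("wrist",s)
f=lambda x,y:((x+.5)/1.4-.5,(y+.5)/1.4-.5)
P=lambda x,y,z:np.round(atz(W,f(x,y),z)*1000,1)
a=P(224,255,.012);b=P(478,263,.012);d=b-a;print("rail",a,b,np.degrees(np.arctan2(d[1],d[0])))
a=P(226,327,.012);b=P(470,334,.012);d=b-a;print("rail",a,b,np.degrees(np.arctan2(d[1],d[0])))
print("tab bottom-ish", P(412,313,.045), "top", P(412,346,.062),P(412,283,.062))
print("marker blade top",P(312,235,.024),P(312,258,.024),"stem",P(312,257,.024),P(303,235,.0),P(331,235,0))
a=P(537,289,.05);b=P(605,291,.05);d=b-a;print("window",np.degrees(np.arctan2(d[1],d[0])))
im=env.snapshot("wrist"); crop(im,150,150,210,110,3.8,"w2")
E
```

```text
rail [ 542.4 -203.1   12. ] [ 670.4 -312.4   12. ] -40.49422055867999
rail [ 508.8 -240.6   12. ] [ 636.6 -349.4   12. ] -40.40875429864432
tab bottom-ish [ 620.  -303.3   45. ] top [ 610.2 -314.8   62. ] [ 633.9 -284.5   62. ]
marker blade top [ 599.1 -229.    24. ] [ 589.4 -240.1   24. ] stem [ 589.8 -239.7   24. ] [ 589.2 -225.9    0. ] [ 604.  -237.7    0. ]
window -40.44971886233625
```

```bash
python3 - <<'E'
from h import *
s=env.observe();W=cam("wrist",s)
f=lambda x,y:(150+(x+.5)/3.8-.5,150+(y+.5)/3.8-.5)
a=np.radians(-40.45);ux=np.array([np.cos(a),np.sin(a)]);uy=np.array([-np.sin(a),np.cos(a)])
def P(n,x,y,z):
    p=atz(W,f(x,y),z)[:2]*1000; print(n,np.round(p,1),"own",np.round([p@ux,p@uy],1))
P("ptr end",552,121,.045);P("ptr base",553,180,.045);P("tab top near",552,360,.062);P("tab tl",531,200,.062);P("tab tr",571,200,.062);P("tab br",573,360,.062);P("tab bl",531,360,.062)
P("blade L",270,110,.024);P("blade R",290,110,.024);P("blade top far",280,62,.024);P("blade bot",280,125,.024)
P("base l",248,85,.006);P("base r",333,85,.006)
for x in (180,221,262,303,343,384,425,466,507): P("tick",x,163,.012)
P("railmid L",45,220,.012)
T=cam("top")
t=lambda x,y:(180+(x+.5)/3.3-.5,130+(y+.5)/3.3-.5)
for n,px,z in (("tab",(643,244),.062),("mk",(572,284),.01),("mk",(572,284),.024)):
    p=atz(T,t(*px),z)[:2]*1000; print("top",n,[p@ux,p@uy])
E
```

```text
ptr end [ 642.1 -275.9] own [667.7 206.6]
ptr base [ 634.  -286.6] own [668.4 193.3]
tab top near [ 610.9 -314.5] own [669. 157.]
tab tl [ 629.7 -283.4] own [663.1 192.8]
tab tr [ 636.3 -288.7] own [671.5 193.1]
tab br [ 614.5 -317.4] own [673.6 157.1]
tab bl [ 607.4 -311.7] own [664.4 156.9]
blade L [ 590.3 -236.3] own [602.5 203.1]
blade R [ 593.9 -239.2] own [607.2 203.3]
blade top far [ 599.5 -229.2] own [604.9 214.5]
blade bot [ 589.7 -240.5] own [604.8 199.6]
base l [ 585.8 -229.1] own [594.4 205.7]
base r [ 602.1 -242.2] own [615.3 206.3]
tick [ 561.5 -233.1] own [578.5 186.9]
tick [ 569.3 -239.4] own [588.5 187.2]
tick [ 577.2 -245.6] own [598.6 187.5]
tick [ 585.  -251.9] own [608.6 187.8]
tick [ 592.7 -258.1] own [618.4 188.1]
tick [ 600.5 -264.4] own [628.5 188.4]
tick [ 608.4 -270.7] own [638.6 188.7]
tick [ 616.2 -277. ] own [648.6 189. ]
tick [ 624.1 -283.3] own [658.7 189.3]
railmid L [ 525.7 -222.9] own [544.6 171.4]
top tab [np.float64(667.273336928162), np.float64(177.56338961367297)]
top mk [np.float64(603.3022294233292), np.float64(204.6107507174944)]
top mk [np.float64(600.1584757006699), np.float64(205.25939030054874)]
```

```bash
python3 - <<'E'
from h import *
s=env.observe();W=cam("wrist",s)
f=lambda x,y:(150+(x+.5)/3.8-.5,150+(y+.5)/3.8-.5)
a=np.radians(-40.45);ux=np.array([np.cos(a),np.sin(a)]);uy=np.array([-np.sin(a),np.cos(a)])
for px in ((660,258),(735,246),(735,278),(600,238),(600,272)):
  print(px,[(z,round(float(atz(W,f(*px),z/1000)[:2]*1000@uy),1)) for z in (20,25,30,35,40,45,50)])
for px in ((718,333),(732,137),(46,313),(38,118)):
  print(px,round(float(atz(W,f(*px),.012)[:2]*1000@uy),1))
# tab own y from scene mask
im=env.snapshot("scene"); crop(im,160,270,40,40,14,"s3")
plan(618.5,-300,110,-40.45,8,35,[.6,1,1,1,1,1,1,.6])
E
```

```text
(660, 258) [(20, 168.5), (25, 169.9), (30, 171.4), (35, 172.9), (40, 174.4), (45, 175.9), (50, 177.3)]
(735, 246) [(20, 172.0), (25, 173.5), (30, 174.9), (35, 176.3), (40, 177.7), (45, 179.2), (50, 180.6)]
(735, 278) [(20, 163.9), (25, 165.4), (30, 167.0), (35, 168.5), (40, 170.1), (45, 171.6), (50, 173.2)]
(600, 238) [(20, 173.1), (25, 174.5), (30, 175.9), (35, 177.3), (40, 178.7), (45, 180.1), (50, 181.6)]
(600, 272) [(20, 164.4), (25, 166.0), (30, 167.5), (35, 169.1), (40, 170.6), (45, 172.1), (50, 173.7)]
(718, 333) 146.7
(732, 137) 197.5
(46, 313) 147.1
(38, 118) 197.1
t 2.93 from [ 627.6 -273.2  199.3] yaw -38.8 dist 93.7
[[0.0,-0.0,0.1,0.8,2.2,7.5,35],[0.1,-0.1,0.2,1.3,3.6,12.4,35],[0.1,-0.1,0.2,1.3,3.6,12.4,35],[0.1,-0.1,0.2,1.3,3.6,12.4,35],[0.1,-0.1,0.2,1.4,3.6,12.4,35],[0.1,-0.1,0.2,1.4,3.6,12.4,35],[0.1,-0.1,0.2,1.4,3.6,12.4,35],[0.0,-0.0,0.1,0.9,2.2,7.4,35]]
```

```bash
python3 - <<'E'
from h import *
for i in range(3):
    s=env.observe(); im=env.snapshot("wrist"); print(round(s["time_s"],2),np.round(np.array(s["eef_pos"])*1000,1),np.round(s["joint_vel"],3).max(), round(st(s)[2],2))
np.save("s.npy",s,allow_pickle=True); cv2.imwrite("pics/w3full.png",im); crop(im,150,150,210,110,3.8,"w3")
E
```

```text
2.93 [ 627.6 -273.2  199.3] 0.009 -38.79
2.98 [ 627.3 -273.6  199.4] 0.004 -38.85
3.03 [ 627.1 -273.9  199.5] 0.004 -38.88
```

```bash
python3 - <<'E'
from h import *
s=np.load("s.npy",allow_pickle=True).item();W=cam("wrist",s)
f=lambda x,y:(150+(x+.5)/3.8-.5,150+(y+.5)/3.8-.5)
q=lambda x,y,z:atz(W,f(x,y),z)*1000
d=q(720,122,.012)-q(38,104,.012); ang=np.degrees(np.arctan2(d[1],d[0]))
d=q(720,323,.012)-q(46,301,.012); a2=np.degrees(np.arctan2(d[1],d[0])); print(ang,a2)
a=np.radians((ang+a2)/2);ux=np.array([np.cos(a),np.sin(a)]);uy=np.array([-np.sin(a),np.cos(a)])
for n,px,z in (("railT",(38,104),.012),("railB",(46,301),.012),("ptr end",(552,108),.045),("tabBL",(531,347),.062),("tabBR",(573,347),.062),("tabTL",(532,172),.045),("blL",(270,100),.024),("blR",(290,100),.024),("tick10",(507,155),.012),("tick20",(466,155),.012),("rod1",(735,230),.033),("rod2",(735,264),.033)):
    p=q(*px,z)[:2]; print(n,np.round([p@ux,p@uy],1))
o=ux*668+uy*172;print(o)
E
```

```text
-40.4400997389445 -40.918434538064716
railT [543.8 201.3]
railB [543.1 150.9]
ptr end [666.9 210.3]
tabBL [663.7 160.6]
tabBR [672.9 160.9]
tabTL [663.1 195.7]
blL [601.9 206.3]
blR [606.5 206.4]
tick10 [658.  192.1]
tick20 [648.  191.8]
rod1 [711.6 180.5]
rod2 [712.2 172.2]
[ 618.70506115 -304.97876534]
```

```bash
python3 -c "
from h import *
plan(621.6,-301.6,90,-40.7,8,35,[.6,1,1,1,1,1,.7,.4])"
```

```text
t 3.08 from [ 627.1 -274.   199.6] yaw -38.9 dist 113.2
[[0.0,-0.0,0.2,1.1,2.2,9.8,35],[0.1,-0.1,0.3,1.9,3.6,16.4,35],[0.1,-0.1,0.3,1.9,3.6,16.4,35],[0.1,-0.1,0.3,1.9,3.6,16.4,35],[0.1,-0.1,0.3,2.0,3.6,16.4,35],[0.1,-0.1,0.3,2.0,3.6,16.4,35],[0.0,-0.0,0.2,1.4,2.6,11.5,35],[0.0,-0.0,0.1,0.8,1.5,6.5,35]]
```

Call:
jog_arm:
  deltas:
    - [[0,0,0.2,1.1,2.2,9.8,35],[0.1,-0.1,0.3,1.9,3.6,16.4,35],[0.1,-0.1,0.3,1.9,3.6,16.4,35],[0.1,-0.1,0.3,1.9,3.6,16.4,35],[0.1,-0.1,0.3,2,3.6,16.4,35],[0.1,-0.1,0.3,2,3.6,16.4,35],[0,0,0.2,1.4,2.6,11.5,35],[0,0,0.1,0.8,1.5,6.5,35]]

```text
time_s: 3.75
eef_pos: [0.6175, -0.3114, 0.087]
tcp_rot: [[0.747, -0.665, 0.006], [-0.665, -0.747, -0.001], [0.005, -0.003, -1.0]]
force: [-0.1, -0.0, 0.5]
width: 0.0298
```

```bash
python3 -c "
from h import *
env.snapshot('top')
plan(621.6,-301.6,64,-40.7,8,35,[.6,1,1,1,1,1,.7,.4])"
```

```text
t 3.8 from [ 616.4 -311.2   85.4] yaw -41.7 dist 24.0
[[-0.0,-0.0,-0.1,-0.2,-0.9,1.9,35],[-0.0,-0.0,-0.2,-0.4,-1.6,3.2,35],[-0.0,-0.0,-0.2,-0.4,-1.6,3.2,35],[-0.0,-0.0,-0.2,-0.4,-1.6,3.2,35],[-0.0,-0.0,-0.2,-0.4,-1.6,3.2,35],[-0.0,-0.0,-0.2,-0.4,-1.6,3.2,35],[-0.0,-0.0,-0.1,-0.2,-1.1,2.2,35],[-0.0,-0.0,-0.1,-0.1,-0.6,1.3,35]]
```

Call:
jog_arm:
  deltas:
    - [[0,0,0.2,0.4,-1.6,3,35],[0,0,0.2,0.4,-1.6,3,35],[0,0,0.2,0.4,-1.6,3,35],[0,0,0.2,0.4,-1.6,3,35],[0,0,0.1,0.2,-0.8,3,35],[0,0,0,0,0,2,35],[0,0,0,0,0,0,35],[0,0,0,0,0,0,35]]

```text
time_s: 4.47
eef_pos: [0.6258, -0.3072, 0.0705]
tcp_rot: [[0.735, -0.678, 0.009], [-0.678, -0.735, -0.003], [0.009, -0.004, -1.0]]
force: [-1.0, 0.1, 0.9]
width: 0.0298
```

```bash
python3 -c "
from h import *
im=env.snapshot('wrist');cv2.imwrite('pics/w4.png',im)
plan(621.6,-301.6,64,-40.7,8,35)"
```

```text
t 4.52 from [ 625.9 -307.3   70.6] yaw -42.7 dist 9.7
[[-0.0,-0.1,-0.2,-0.9,-0.2,0.8,35],[-0.0,-0.1,-0.2,-0.9,-0.2,0.8,35],[-0.0,-0.1,-0.2,-0.9,-0.2,0.8,35],[-0.0,-0.1,-0.2,-0.9,-0.2,0.8,35],[-0.0,-0.1,-0.2,-0.9,-0.2,0.8,35],[-0.0,-0.1,-0.2,-0.9,-0.2,0.8,35],[-0.0,-0.1,-0.2,-0.9,-0.2,0.8,35],[-0.0,-0.1,-0.2,-0.9,-0.2,0.8,35]]
```

Call:
jog_arm:
  deltas:
    - [[0,-0.1,-0.4,-1.2,-0.3,1,35],[0,-0.1,-0.4,-1.2,-0.3,1,35],[0,-0.1,-0.4,-1.2,-0.3,1,35],[0,-0.1,-0.4,-1.0,-0.3,1.2,35],[0,-0.1,-0.3,-0.6,-0.2,1,35],[0,0,0,0,0,1,35],[0,0,0,0,0,0,5],[0,0,0,0,0,0,5]]

```text
time_s: 5.18
eef_pos: [0.6228, -0.3025, 0.0645]
tcp_rot: [[0.759, -0.651, 0.003], [-0.651, -0.759, 0.003], [0.0, -0.004, -1.0]]
force: [-0.6, -0.3, 0.5]
width: 0.0066
```

Call:
jog_arm:
  deltas:
    - [[0,0,0,0,0,0,0],[0,0,0,0,0,0,0],[0,0,0,0,0,0,0],[0,0,0,0,0,0,0],[0,0,0,0,0,0,0],[0,0,0,0,0,0,0],[0,0,0,0,0,0,0],[0,0,0,0,0,0,0]]

```text
time_s: 5.85
eef_pos: [0.6229, -0.3027, 0.0647]
tcp_rot: [[0.759, -0.651, 0.003], [-0.651, -0.759, 0.003], [0.001, -0.004, -1.0]]
force: [0.2, -0.1, -0.2]
width: -0.0
```

```bash
python3 -c "
from h import *
s=env.observe();im=env.snapshot('wrist');cv2.imwrite('pics/w5.png',im)
p=st(s);print(p[0]*1000,p[2],s['force'],s['width'])"
```

```text
[ 622.94396582 -302.72308472   64.65003395] -40.5910910143207 [ 0.24590227 -0.11477905 -0.19680931] -1.0953419480248272e-05
```

```bash
python3 - <<'E'
from h import *
s=env.observe();W=cam("wrist",s);p,R,_,_=st(s)
for v in ((0,-11,22),(0,11,22),(0,-11,3),(0,0,0),(0,-11,-10)):
    print(v,np.round(proj(W,p+R@(np.array(v)/1000))))
a=np.radians(-40.68);ux=np.array([np.cos(a),np.sin(a)]);uy=np.array([-np.sin(a),np.cos(a)])
for y in (160.5,192.5):
  for x in (663,673):
    for z in (.062,.018):
      print(x,y,z,np.round(proj(W,np.append((ux*x+uy*y)/1000,z))))
def q(px,z):
    p=atz(W,px,z)[:2]*1000; return np.round([p@ux,p@uy],1)
print("rail",q((58,184),.012),q((70,268),.012),q((352,264),.012),"tab",q((268,207),.062),q((288,207),.062))
it=env.snapshot("top");isc=env.snapshot("scene");crop(it,330,150,90,100,6,"t5");crop(isc,120,240,110,90,6,"s5")
E
```

```text
(0, -11, 22) [[280. 224.]]
(0, 11, 22) [[280. 265.]]
(0, -11, 3) [[280. 236.]]
(0, 0, 0) [[280. 262.]]
(0, -11, -10) [[280. 247.]]
663 160.5 0.062 [[265. 292.]]
663 160.5 0.018 [[268. 256.]]
673 160.5 0.062 [[287. 292.]]
673 160.5 0.018 [[286. 256.]]
663 192.5 0.062 [[265. 226.]]
663 192.5 0.018 [[268. 202.]]
673 192.5 0.062 [[287. 226.]]
673 192.5 0.018 [[286. 202.]]
rail [544.3 201.3] [543.9 150.2] [712.7 153.2] tab [664.5 201.1] [673.2 201.1]
```

```bash
python3 - <<'E'
from h import *
S=cam("scene");p,R,_,s=st()
for z in (0,20,40,60,80,100): print(z,(proj(S,[p[0],p[1],z/1000])[0]-[120,240])*6+3)
print(env.tcp_to_tips)
a=np.radians(-40.68);ux=np.array([np.cos(a),np.sin(a)]);uy=np.array([-np.sin(a),np.cos(a)])
for y in (160.5,192.5):
  for z in (.062,.018): print(y,z,(proj(S,np.append((ux*668+uy*y)/1000,z))[0]-[120,240])*6+3)
E
```

```text
0 [351.94081954 338.56016913]
20 [346.6639553  307.41092637]
40 [341.28941407 275.68509786]
60 [335.81445843 243.36652475]
80 [330.23624772 210.43843874]
100 [324.55183315 176.883433  ]
0.022
160.5 0.062 [306.86423311 228.8996073 ]
160.5 0.018 [319.31069363 299.23317159]
192.5 0.062 [368.04334218 246.51051688]
192.5 0.018 [379.34822114 317.0246837 ]
```

Call:
jog_arm:
  deltas:
    - [[0,0,0,0,0,0,35],[0,0,0,0,0,0,35],[0,0,0,0,0,0,35],[0,0,0,0,0,0,35],[0,0,0,0,0,2,35],[0,0,0,0,0,2,35],[0,0,0,0,0,2,35],[0,0,0,0,0,0,35]]

```text
time_s: 6.67
eef_pos: [0.623, -0.3027, 0.0581]
tcp_rot: [[0.759, -0.651, 0.003], [-0.651, -0.759, 0.003], [0.001, -0.004, -1.0]]
force: [0.2, -0.8, -0.7]
width: 0.0301
```

```bash
python3 -c "
from h import *
s=env.observe();im=env.snapshot('wrist');crop(im,150,150,280,220,2.8,'w6');crop(env.snapshot('scene'),120,240,110,90,6,'s6')
p=st(s);print(p[0]*1000,p[2],s['force'],s['width'])"
```

```text
[ 622.95605654 -302.73198834   58.10703052] -40.59168966603956 [ 0.24349003 -0.83472115 -0.6907318 ] 0.030052529724248676
```

Call:
jog_arm:
  deltas:
    - [[0,0,0,-0.5,0,2,35],[0,0,0,-0.5,0,2.5,35],[0,0,0,-0.3,0,3,35],[0,0,0,0,0,3,35],[0,0,0,0,0,3,35],[0,0,0,0,0,2,35],[0,0,0,0,0,1,35],[0,0,0,0,0,0,35]]

```text
time_s: 7.43
eef_pos: [0.622, -0.3018, 0.0399]
tcp_rot: [[0.759, -0.651, 0.003], [-0.651, -0.759, 0.003], [0.001, -0.004, -1.0]]
force: [0.8, -0.2, -0.1]
width: 0.0301
```

```bash
python3 -c "
from h import *
s=env.observe();im=env.snapshot('wrist');crop(im,150,150,280,220,2.8,'w7')
p=st(s);print(p[0]*1000,p[2],s['force'],s['width'])"
```

```text
[ 621.97768928 -301.75181012   39.88789411] -40.59357749472141 [ 0.80917526 -0.21624401 -0.07865403] 0.030076811787289003
```

Call:
jog_arm:
  deltas:
    - [[0,0,0,0,0,1.5,35],[0,0,0,0,0,1.5,35],[0,0,0,0,0,0,0],[0,0,0,0,0,0,0],[0,0,0,0,0,0,0],[0,0,0,0,0,0,0],[0,0,0,0,0,0,0],[0,0,0,0,0,0,0]]
  force: 60

```text
time_s: 8.15
eef_pos: [0.622, -0.3017, 0.0373]
tcp_rot: [[0.759, -0.651, 0.003], [-0.651, -0.759, 0.003], [0.001, -0.004, -1.0]]
force: [0.2, 0.2, -0.0]
width: 0.008
```

```bash
python3 -c "
from h import *
s=env.observe();im=env.snapshot('wrist');crop(im,100,150,330,220,2.4,'w8')
p=st(s);print(p[0]*1000,p[2],s['force'],s['width'])"
```

```text
[ 622.04236059 -301.68703857   37.31793522] -40.62018054010911 [ 0.17444577  0.19635672 -0.03701287] 0.007997723395056743
```

Call:
jog_arm:
  deltas:
    - [[0,0,0,-3,0,0,0],[0,0,0,-6,0,0,0],[0,0,0,-8,0,0,0],[0,0,0,-8,0,0,0],[0,0,0,-8,0,0,0],[0,0,0,-7,0,0,0],[0,0,0,-5,0,0,0],[0,0,0,-2,0,0,0]]

```text
time_s: 8.87
eef_pos: [0.5929, -0.2765, 0.0374]
tcp_rot: [[0.758, -0.651, 0.028], [-0.651, -0.759, -0.015], [0.031, -0.007, -0.999]]
force: [3.8, -3.3, -5.8]
width: 0.008
```

```bash
cat > g.py <<'E'
from h import *
import sys
s=env.observe();im=env.snapshot('wrist');crop(im,100,120,330,220,2.4,sys.argv[1])
p=st(s);d=p[0]*1000-np.array([622.0,-301.7,37.3]);a=np.radians(-40.68);print(np.round(p[0]*1000,1),round(p[2],2),np.round(s['force'],1),s['width'],"pulled",-d[:2]@[np.cos(a),np.sin(a)],"lat",d[:2]@[-np.sin(a),np.cos(a)])
E
python3 g.py w9
```

```text
[ 592.9 -276.5   37.4] -40.66 [ 3.8 -3.3 -5.8] 0.00803117442438385 pulled 38.47923467268596 lat 0.09230970296020402
```

```bash
python3 -c "
from h import *
plan(573.7,-260.2,37.3,-40.68,8,0)"
```

```text
t 8.92 from [ 592.7 -276.4   37.4] yaw -40.7 dist 24.9
[[-0.0,-0.2,0.0,-3.1,0.0,-0.1,0],[-0.0,-0.2,0.0,-3.1,0.0,-0.1,0],[-0.0,-0.2,0.0,-3.1,0.0,-0.1,0],[-0.0,-0.2,0.0,-3.1,0.0,-0.0,0],[-0.0,-0.2,0.0,-3.1,0.0,-0.0,0],[-0.0,-0.2,0.0,-3.1,0.0,-0.0,0],[-0.0,-0.2,0.0,-3.1,0.0,-0.0,0],[-0.0,-0.2,0.0,-3.1,0.0,-0.0,0]]
```

Call:
jog_arm:
  deltas:
    - [[0,-0.5,0,-4,0,0,0],[0,-0.5,0,-4,0,0,0],[0,-0.5,0,-4,0,0,0],[0,-0.3,0,-4,0,0,0],[0,-0.3,0,-4,0,0,0],[0,-0.2,0,-3,0,0,0],[0,-0.2,0,-2,0,0,0],[0,-0.2,0,-1,0,0,0]]

```text
time_s: 9.58
eef_pos: [0.5811, -0.2663, 0.0374]
tcp_rot: [[0.759, -0.651, 0.019], [-0.651, -0.759, -0.003], [0.016, -0.01, -1.0]]
force: [5.7, -3.4, -4.7]
width: 0.008
```

```bash
python3 g.py w10;python3 -c "
from h import *
plan(573.7,-260.2,37.3,-40.68,8,0)"
```

```text
[ 581.1 -266.3   37.4] -40.64 [ 5.7 -3.4 -4.7] 0.008027049323537204 pulled 54.09287827758045 lat 0.1495444986232144
t 9.63 from [ 581.1 -266.4   37.4] yaw -40.6 dist 9.7
[[-0.1,-0.1,0.0,-1.2,0.0,-0.0,0],[-0.1,-0.1,0.0,-1.2,0.0,-0.0,0],[-0.1,-0.1,0.0,-1.2,0.0,-0.0,0],[-0.1,-0.1,0.0,-1.2,0.0,-0.0,0],[-0.1,-0.1,0.0,-1.2,0.0,-0.0,0],[-0.1,-0.1,0.0,-1.2,0.0,0.0,0],[-0.1,-0.1,0.0,-1.2,0.0,0.0,0],[-0.1,-0.1,0.0,-1.2,0.0,0.0,0]]
```

Call:
jog_arm:
  deltas:
    - [[0,-0.4,0,-3,0,0,0],[0,-0.4,0,-3,0,0,0],[0,-0.3,0,-3,0,0,0],[0,-0.2,0,-3,0,0,0],[0,-0.2,0,-2.5,0,0,0],[0,-0.2,0,-2,0,0,0],[0,-0.2,0,-1,0,0,0],[0,-0.2,0,-0.5,0,0,0]]

```text
time_s: 10.3
eef_pos: [0.5775, -0.2632, 0.0374]
tcp_rot: [[0.759, -0.651, 0.021], [-0.651, -0.759, -0.002], [0.017, -0.012, -1.0]]
force: [4.9, -3.5, -6.6]
width: 0.0079
```

```bash
python3 g.py w11;python3 - <<'E'
from h import *
s=env.observe();im=env.snapshot("wrist");crop(im,220,150,100,80,7.5,"w11z")
np.save("s.npy",s,allow_pickle=True)
E
```

```text
[ 577.5 -263.2   37.4] -40.62 [ 4.9 -3.5 -6.6] 0.007937883902705225 pulled 58.88830774299122 lat 0.19426213160672035
```

```bash
python3 - <<'E'
from h import *
s=np.load("s.npy",allow_pickle=True).item();W=cam("wrist",s)
f=lambda x,y:(220+(x+.5)/7.5-.5,150+(y+.5)/7.5-.5)
a=np.radians(-40.65);ux=np.array([np.cos(a),np.sin(a)])
def X(x,y,z): return round(float(atz(W,f(x,y),z)[:2]@ux*1000),2)
print("ptr",X(450,420,.045),X(450,310,.045),"blade",X(365.5,340,.024),X(365.5,200,.024),"ticks",[X(x,500,.012) for x in (128,279,581,731)])
E
```

```text
ptr 609.44 609.44 blade 604.53 604.59 ticks [588.41, 598.48, 618.67, 628.73]
```

Call:
jog_arm:
  deltas:
    - [[0,0,0,-3.3,0,0,0],[0,0,0,-3.2,0,0,0],[0,0,0,-2.8,0,0,0],[0,0,0,-2,0,0,0],[0,0,0,-1.8,0,0,0],[0,0,0,-1.8,0,0,0],[0,0,0,-1.8,0,0,0],[0,0,0,-1.8,0,0,0]]

```text
time_s: 11.07
eef_pos: [0.573, -0.2593, 0.0374]
tcp_rot: [[0.758, -0.651, 0.049], [-0.65, -0.759, -0.023], [0.052, -0.015, -0.999]]
force: [7.2, -3.8, -6.2]
width: 0.0082
```

```bash
python3 g.py w12;python3 - <<'E'
from h import *
s=env.observe();im=env.snapshot("wrist");crop(im,220,150,100,80,7.5,"w12z")
np.save("s.npy",s,allow_pickle=True)
E
```

```text
[ 573.  -259.3   37.4] -40.64 [ 7.2 -3.8 -6.2] 0.008213625534059143 pulled 64.80347206029427 lat 0.2523570535756967
```

```bash
python3 - <<'E'
from h import *
s=np.load("s.npy",allow_pickle=True).item();W=cam("wrist",s)
f=lambda x,y:(220+(x+.5)/7.5-.5,150+(y+.5)/7.5-.5)
a=np.radians(-40.65);ux=np.array([np.cos(a),np.sin(a)]);uy=np.array([-np.sin(a),np.cos(a)])
def X(x,y,z): p=atz(W,f(x,y),z)[:2]*1000;return round(float(p@ux),2),round(float(p@uy),1)
for z in (.016,.02,.045): print("ptr",z,X(432,450,z),"base",X(432,540,z))
for z in (.024,.02,.012): print("blade",z,X(461.5,340,z))
print("tab",[ (z,X(437.5,560,z)) for z in (.018,.03,.062)])
print("base",[X(x,230,.003) for x in (296,594)],"blade foot",X(418,200,.006),X(418,298,.006),"ticks",[X(x,500,.012) for x in (57,209,359,511,661)])
p,R,_,s2=st();print(p*1000)
E
```

```text
ptr 0.016 (603.15, 195.3) base (603.15, 189.2)
ptr 0.02 (602.99, 196.3) base (602.98, 190.4)
ptr 0.045 (601.94, 202.7) base (601.93, 197.6)
blade 0.024 (604.65, 204.3)
blade 0.02 (604.86, 203.5)
blade 0.012 (605.28, 201.8)
tab [(0.018, (603.42, 188.4)), (0.03, (602.89, 192.0)), (0.062, (601.49, 201.5))]
base [(594.41, 207.6), (614.87, 207.5)] blade foot (602.65, 210.1) (602.64, 203.4) ticks [(578.38, 191.2), (588.45, 191.0), (598.44, 190.9), (608.61, 190.8), (618.71, 190.6)]
[ 572.84239829 -259.12788778   37.42107838]
```

Call:
jog_arm:
  deltas:
    - [[0,-0.2,0,-0.8,0,0,0],[0,-0.2,0,-1.4,0,0,0],[0,-0.2,0,-1.8,0,0,0],[0,-0.2,0,-1.8,0,0,0],[0,-0.2,0,-1.8,0,0,0],[0,-0.2,0,-1.8,0,0,0],[0,-0.2,0,-1.8,0,0,0],[0,-0.2,0,-1.8,0,0,0]]

```text
time_s: 11.83
eef_pos: [0.571, -0.2575, 0.0374]
tcp_rot: [[0.758, -0.65, 0.05], [-0.65, -0.759, -0.021], [0.052, -0.017, -0.999]]
force: [6.3, -5.0, -6.4]
width: 0.0081
```

```bash
python3 g.py w13;python3 - <<'E'
from h import *
s=env.observe();im=env.snapshot("wrist");crop(im,220,150,100,80,7.5,"w13z")
np.save("s.npy",s,allow_pickle=True)
E
```

```text
[ 571.  -257.5   37.4] -40.63 [ 6.3 -5.  -6.4] 0.00808502799981355 pulled 67.49304889973746 lat 0.2629866804246319
```

Call:
jog_arm:
  deltas:
    - [[0,0,0,0,0,0,0],[0,0,0,0,0,0,0],[0,0,0,0,0,0,0],[0,0,0,-1.2,0,0,0],[0,0,0,-1.4,0,0,0],[0,0,0,-1.4,0,0,0],[0,0,0,-1.4,0,0,0],[0,0,0,-1.4,0,0,0]]

```text
time_s: 12.6
eef_pos: [0.5724, -0.2587, 0.0375]
tcp_rot: [[0.757, -0.65, 0.068], [-0.649, -0.76, -0.035], [0.074, -0.018, -0.997]]
force: [7.4, -4.0, -5.8]
width: 0.0079
```

```bash
python3 g.py w14;python3 - <<'E'
from h import *
s=env.observe();im=env.snapshot("wrist");crop(im,220,150,100,80,7.5,"w14z")
np.save("s.npy",s,allow_pickle=True)
E
```

```text
[ 572.4 -258.7   37.5] -40.63 [ 7.4 -4.  -5.8] 0.007907357471224582 pulled 65.68125767542621 lat 0.29167064749759675
```

```bash
cat > px.py <<'E'
from h import *
s=np.load("s.npy",allow_pickle=True).item();W=cam("wrist",s)
f=lambda x,y:(220+(x+.5)/7.5-.5,150+(y+.5)/7.5-.5)
a=np.radians(-40.65);ux=np.array([np.cos(a),np.sin(a)]);uy=np.array([-np.sin(a),np.cos(a)])
def X(x,y,z): p=atz(W,f(x,y),z)[:2]*1000;return round(float(p@ux),2)
import sys
P,B,T=map(float,sys.argv[1:4])
print("ptr",X(P,480,.016),X(P,480,.02),"blade",X(B,340,.024),"tick50",X(T,500,.012))
plan(*(st()[0]*1000),-40.68,8,0)
E
python3 px.py 422 469 665
```

```text
ptr 602.21 601.97 blade 604.65 tick50 618.84
t 12.7 from [ 572.3 -258.6   37.5] yaw -40.6 dist 0.0
[[-0.1,-0.5,0.0,0.0,0.0,0.0,0],[-0.1,-0.5,0.0,0.0,0.0,0.0,0],[-0.1,-0.5,0.0,0.0,0.0,0.0,0],[-0.1,-0.5,0.0,0.0,0.0,0.0,0],[-0.1,-0.5,0.0,0.0,0.0,0.0,0],[-0.1,-0.5,0.0,0.0,0.0,0.0,0],[-0.1,-0.5,0.0,0.0,0.0,0.0,0],[-0.1,-0.5,0.0,0.0,0.0,0.0,0]]
```

Call:
jog_arm:
  deltas:
    - [[0,-0.8,0,-0.3,0,0,0],[0,-0.8,0,-0.5,0,0,0],[0,-0.8,0,-0.8,0,0,0],[0,-0.8,0,-1,0,0,0],[0,-0.8,0,-1.1,0,0,0],[0,-0.6,0,-1.1,0,0,0],[0,-0.4,0,-1.1,0,0,0],[0,-0.2,0,-1.1,0,0,0]]

```text
time_s: 13.37
eef_pos: [0.5749, -0.2608, 0.0374]
tcp_rot: [[0.76, -0.65, 0.02], [-0.65, -0.76, 0.008], [0.01, -0.019, -1.0]]
force: [7.1, -3.3, -6.3]
width: 0.0079
```

```bash
python3 g.py w15;python3 - <<'E'
from h import *
s=env.observe();im=env.snapshot("wrist");crop(im,220,150,100,80,7.5,"w15z")
np.save("s.npy",s,allow_pickle=True)
E
```

```text
[ 574.9 -260.8   37.4] -40.53 [ 7.1 -3.3 -6.3] 0.007949778465232246 pulled 62.41181390347506 lat 0.30436094045169426
```

```bash
python3 px.py 453.5 428 639
```

```text
ptr 606.27 606.24 blade 604.62 tick50 618.73
t 13.47 from [ 574.9 -260.8   37.4] yaw -40.5 dist 0.0
[[-0.1,-0.1,0.0,0.0,0.0,0.0,0],[-0.1,-0.1,0.0,0.0,0.0,0.0,0],[-0.1,-0.1,0.0,0.0,0.0,0.0,0],[-0.1,-0.1,0.0,0.0,0.0,0.0,0],[-0.1,-0.1,0.0,0.0,0.0,0.0,0],[-0.1,-0.1,0.0,0.0,0.0,0.0,0],[-0.1,-0.1,0.0,0.0,0.0,0.0,0],[-0.1,-0.1,0.0,0.0,0.0,0.0,0]]
```

Call:
jog_arm:
  deltas:
    - [[0,-0.15,0,-1.7,0,0,0],[0,-0.15,0,-1.6,0,0,0],[0,-0.15,0,-1.5,0,0,0],[0,-0.15,0,-1.4,0,0,0],[0,-0.15,0,-1.3,0,0,0],[0,-0.15,0,-1.3,0,0,0],[0,-0.15,0,-1.3,0,0,0],[0,-0.15,0,-1.3,0,0,0]]

```text
time_s: 14.13
eef_pos: [0.5756, -0.2615, 0.0374]
tcp_rot: [[0.76, -0.649, 0.031], [-0.65, -0.76, -0.0], [0.024, -0.02, -1.0]]
force: [5.6, -3.7, -5.2]
width: 0.0084
```

```bash
python3 g.py w16;python3 - <<'E'
from h import *
s=env.observe();im=env.snapshot("wrist");crop(im,220,150,100,80,7.5,"w16z")
np.save("s.npy",s,allow_pickle=True)
E
```

```text
[ 575.6 -261.5   37.4] -40.54 [ 5.6 -3.7 -5.2] 0.008418883459623425 pulled 61.38974725892861 lat 0.2940104088595028
```

Call:
jog_arm:
  deltas:
    - [[0,-0.2,0,-2.3,0,0,0],[0,-0.2,0,-2.2,0,0,0],[0,-0.2,0,-2,0,0,0],[0,-0.2,0,-1.8,0,0,0],[0,-0.2,0,-1.7,0,0,0],[0,-0.2,0,-1.7,0,0,0],[0,-0.2,0,-1.6,0,0,0],[0,-0.2,0,-1.6,0,0,0]]

```text
time_s: 14.9
eef_pos: [0.5739, -0.2599, 0.0374]
tcp_rot: [[0.76, -0.649, 0.038], [-0.65, -0.76, -0.004], [0.031, -0.022, -0.999]]
force: [4.7, -4.5, -6.6]
width: 0.0081
```

```bash
python3 g.py w17;python3 - <<'E'
from h import *
s=env.observe();im=env.snapshot("wrist");crop(im,220,150,100,80,7.5,"w17z")
np.save("s.npy",s,allow_pickle=True)
E
```

```text
[ 573.9 -259.9   37.4] -40.53 [ 4.7 -4.5 -6.6] 0.008097386971478212 pulled 63.68287545872588 lat 0.35097946165194216
```

The pointer (x≈445) now sits right under the blade (x≈446), so the slide is level with the marker. I'll hold here with camera calls while the arm keeps its target.

```bash
python3 px.py 445 446 651; python3 - <<'E'
from h import *
for i in range(44):
    im=env.snapshot("wrist")
    if i%11==0: s=env.observe();print(round(s["time_s"],2),np.round(np.array(s["eef_pos"])*1000,1))
crop(im,220,150,100,80,7.5,"w18z")
E
```

```text
ptr 604.81 604.71 blade 604.65 tick50 618.74
t 15.0 from [ 573.9 -259.9   37.4] yaw -40.5 dist 0.0
[[-0.2,-0.2,0.0,0.0,0.0,0.0,0],[-0.2,-0.2,0.0,0.0,0.0,0.0,0],[-0.2,-0.2,0.0,0.0,0.0,0.0,0],[-0.2,-0.2,0.0,0.0,0.0,0.0,0],[-0.2,-0.2,0.0,0.0,0.0,0.0,0],[-0.2,-0.2,0.0,0.0,0.0,0.0,0],[-0.2,-0.2,0.0,0.0,0.0,0.0,0],[-0.2,-0.2,0.0,0.0,0.0,0.0,0]]
15.05 [ 573.9 -259.9   37.4]
15.6 [ 573.9 -259.9   37.4]
16.15 [ 573.9 -259.9   37.4]
16.7 [ 573.9 -259.9   37.4]
```

Call:
jog_arm:
  deltas:
    - [[-0.2,-0.3,0,4,0,0,0],[-0.2,-0.3,0,6,0,0,0],[-0.2,-0.3,0,8,0,0,0],[-0.2,-0.3,0,8,0,0,0],[-0.2,-0.3,0,7,0,0,0],[-0.2,-0.3,0,5,0,0,0],[-0.2,-0.3,0,3,0,0,0],[0,0,0,1,0,0,0]]

```text
time_s: 17.87
eef_pos: [0.6083, -0.29, 0.0374]
tcp_rot: [[0.76, -0.65, -0.008], [-0.65, -0.76, 0.0], [-0.006, 0.005, -1.0]]
force: [2.3, -2.2, -1.8]
width: 0.0081
```

```bash
python3 g.py w19;python3 -c "
from h import *
plan(621.0,-301,37.3,-40.68,8,0)"
```

```text
[ 608.3 -290.    37.4] -40.57 [ 2.3 -2.2 -1.8] 0.0081462174598481 pulled 18.057724109665187 lat -0.05658268755496643
t 17.92 from [ 608.4 -290.1   37.4] yaw -40.6 dist 16.7
[[0.0,0.0,0.0,2.1,0.0,0.0,0],[0.0,0.0,0.0,2.1,0.0,0.0,0],[0.0,0.0,0.0,2.1,0.0,0.0,0],[0.0,0.0,0.0,2.1,0.0,0.0,0],[0.0,0.0,0.0,2.1,0.0,0.0,0],[0.0,0.0,0.0,2.1,0.0,0.0,0],[0.0,0.0,0.0,2.1,0.0,0.0,0],[0.0,0.0,0.0,2.1,0.0,0.0,0]]
```

Call:
jog_arm:
  deltas:
    - [[0,0,0,2,0,0,0],[0,0,0,3,0,0,0],[0,0,0,3,0,0,0],[0,0,0,2,0,0,0],[0,0,0,1,0,0,0],[0,0,0,0.5,0,0,0],[0,0,0,0,0,0,30],[0,0,0,0,0,0,35]]

```text
time_s: 18.58
eef_pos: [0.6159, -0.2965, 0.0374]
tcp_rot: [[0.76, -0.65, -0.011], [-0.65, -0.76, 0.003], [-0.011, 0.005, -1.0]]
force: [-0.6, 0.4, -0.6]
width: 0.0296
```

Call:
jog_arm:
  deltas:
    - [[0,0,0,0,0,0,35],[0,0,0,0,0,-4,35],[0,0,0,0,0,-12,35],[0,0,0,0,0,-20,35],[0,0,0,0,0,-25,35],[0,0,0,0,0,-25,35],[0,0,0,0,0,-15,35],[0,0,0,0,0,-5,35]]

```text
time_s: 19.25
eef_pos: [0.614, -0.2936, 0.15]
tcp_rot: [[0.761, -0.648, -0.021], [-0.648, -0.761, 0.009], [-0.022, 0.007, -1.0]]
force: [0.7, -0.2, 0.1]
width: 0.0299
```

```bash
python3 g.py w20
```

```text
[ 614.  -293.6  150. ] -40.44 [ 0.7 -0.2  0.1] 0.029887971314345337 pulled 11.33443437488101 lat 0.8955457727161074
```

```bash
python3 -c "
from h import *
plan(550,195,330,20,16,40,[.5,1,1,1,1,1,1,1,1,1,1,1,.8,.6,.3,.1])"
```

```text
t 19.3 from [ 614.8 -294.1  151. ] yaw -40.4 dist 524.8
[[-0.0,0.0,-2.3,-13.9,-12.4,-6.5,40],[-0.0,0.1,-4.5,-26.8,-25.8,-13.1,40],[-0.0,0.1,-4.5,-24.6,-27.9,-13.1,40],[-0.0,0.1,-4.5,-22.3,-29.7,-13.2,40],[-0.0,0.1,-4.5,-19.9,-31.4,-13.2,40],[-0.0,0.1,-4.5,-17.3,-32.9,-13.3,40],[-0.0,0.1,-4.5,-14.6,-34.1,-13.3,40],[-0.0,0.1,-4.5,-11.9,-35.2,-13.3,40]]
[[-0.0,0.1,-4.5,-9.0,-36.0,-13.4,40],[-0.0,0.1,-4.5,-6.1,-36.6,-13.4,40],[-0.0,0.1,-4.5,-3.2,-37.0,-13.4,40],[-0.0,0.1,-4.5,-0.2,-37.1,-13.4,40],[-0.0,0.1,-3.6,2.2,-29.6,-10.8,40],[-0.0,0.1,-2.7,3.0,-22.0,-8.1,40],[-0.0,0.0,-1.4,2.1,-10.9,-4.0,40],[-0.0,0.0,-0.5,0.8,-3.6,-1.3,40]]
```

Call:
jog_arm:
  deltas:
    - [[0,0,-2.3,-13.9,-12.4,-8,40],[0,0.1,-4.5,-26.8,-25.8,-14,40],[0,0.1,-4.5,-24.6,-27.9,-14,40],[0,0.1,-4.5,-22.3,-29.7,-14,40],[0,0.1,-4.5,-19.9,-31.4,-14,40],[0,0.1,-4.5,-17.3,-32.9,-14,40],[0,0.1,-4.5,-14.6,-34.1,-14,40],[0,0.1,-4.5,-11.9,-35.2,-14,40]]

```text
time_s: 19.97
eef_pos: [0.5698, -0.0148, 0.2556]
tcp_rot: [[0.995, -0.102, -0.021], [-0.101, -0.995, 0.006], [-0.021, -0.003, -1.0]]
force: [1.4, 0.6, -0.5]
width: 0.0343
```

Call:
jog_arm:
  deltas:
    - [[0,0.1,-4.5,-9,-36,-13.4,40],[0,0.1,-4.5,-6.1,-36.6,-13.4,40],[0,0.1,-4.5,-3.2,-37,-13.4,40],[0,0.1,-4.5,-0.2,-37,-13.4,40],[0,0.1,-3.6,2.2,-29,-10,40],[0,0.1,-2.7,3,-20,-6,40],[0,0,-1.4,2.1,-8,-3,40],[0,0,-0.5,0.8,0,0,40]]

```text
time_s: 20.63
eef_pos: [0.5327, 0.2063, 0.3325]
tcp_rot: [[0.924, 0.381, -0.016], [0.381, -0.924, 0.011], [-0.01, -0.016, -1.0]]
force: [0.5, -0.9, 0.5]
width: 0.0345
```

```bash
cat > look.py <<'E'
from h import *
import sys
for i in range(int(sys.argv[2]) if len(sys.argv)>2 else 2):
    s=env.observe();im=env.snapshot('wrist')
cv2.imwrite(f"pics/{sys.argv[1]}.png",cv2.resize(im,None,fx=1.4,fy=1.4,interpolation=cv2.INTER_CUBIC));np.save("s.npy",s,allow_pickle=True)
p=st(s);print(round(s['time_s'],2),np.round(p[0]*1000,1),round(p[2],2),"tilt",np.round(p[1][:2,2],3),"F",np.round(s['force'],1),"w",round(s['width']*1000,1))
E
python3 look.py w21
```

```text
20.68 [532.9 205.4 331.9] 22.36 tilt [-0.016  0.01 ] F [-0.6 -0.7 -0. ] w 34.2
```

```bash
cat > edge.py <<'E'
from h import *
import sys
# args: x0 y0 x1 y1 (1.4x image) z
s=np.load("s.npy",allow_pickle=True).item();W=cam("wrist",s)
f=lambda x,y:((x+.5)/1.4-.5,(y+.5)/1.4-.5)
def edge(x0,y0,x1,y1,z):
    a=atz(W,f(x0,y0),z)*1000;b=atz(W,f(x1,y1),z)*1000;d=b-a
    return "mid",np.round((a+b)[:2]/2,1),"len",round(np.linalg.norm(d),1),"ang+90",round(np.degrees(np.arctan2(d[1],d[0]))+90,2)
def pt(x,y,z): return np.round(atz(W,f(x,y),z)*1000,1)
E
python3 - <<'E'
from edge import *
print("B",edge(452,228,446,388,.256)); print("A",edge(574,238,562,397,.256));print("tip",pt(348,290,.22)); print("peg",edge(365,287,625,293,.208))
print("pot",pt(303,167,.05),"blue",pt(232,293,.05))
for z in (220,): plan(555,211,z+40,20,8,40)
E
python3 -c "
import cv2
im=cv2.imread('pics/w21.png');cv2.imwrite('pics/w21z.png',cv2.resize(im[200:420,380:640],None,fx=3,fy=2.7))"
```

```text
B ('mid', array([557.9, 211.9]), 'len', np.float64(76.2), 'ang+90', np.float64(21.81))
A ('mid', array([610.1, 228.7]), 'len', np.float64(76.2), 'ang+90', np.float64(22.87))
tip [511.5 193.9 220. ]
peg ('mid', array([585.8, 221.6]), 'len', np.float64(142.2), 'ang+90', np.float64(111.19))
pot [440.7 231.   50. ] blue [420.2 108.3  50. ]
t 20.73 from [533.  204.2 331.3] yaw 22.2 dist 75.0
[[-0.1,0.1,0.3,3.0,0.4,8.9,40],[-0.1,0.1,0.3,3.0,0.4,8.9,40],[-0.1,0.1,0.3,3.0,0.3,8.9,40],[-0.1,0.1,0.3,2.9,0.3,8.9,40],[-0.1,0.1,0.3,2.9,0.3,8.9,40],[-0.1,0.1,0.3,2.9,0.2,8.9,40],[-0.1,0.1,0.3,2.9,0.2,8.9,40],[-0.1,0.1,0.3,2.9,0.2,8.9,40]]
```

Call:
jog_arm:
  deltas:
    - [[0,0.2,0.3,4,0.4,8,40],[0,0.2,0.2,4,0.4,9,40],[0,0.2,0.2,4,0.3,9,40],[0,0.2,0.2,4,0.3,9,40],[0,0.1,0.2,4,0.3,9,40],[0,0.1,0,3,0.2,9,40],[0,0,0,2,0,7,40],[0,0,0,0,0,3,40]]

```text
time_s: 21.4
eef_pos: [0.5585, 0.2046, 0.2551]
tcp_rot: [[0.938, 0.346, -0.008], [0.346, -0.938, 0.011], [-0.004, -0.014, -1.0]]
force: [0.1, -0.8, 0.0]
width: 0.0338
```

```bash
python3 look.py w22; python3 -c "
from h import *
plan(557.5,211.7,260,21,8,40)"
```

```text
21.45 [558.  204.5 254.4] 20.26 tilt [-0.01   0.011] F [-0.5  0.9 -0.8] w 34.0
t 21.5 from [558.1 204.7 255.6] yaw 20.3 dist 8.3
[[-0.1,0.0,-0.1,0.2,-0.9,-0.5,40],[-0.1,0.0,-0.1,0.2,-0.9,-0.5,40],[-0.1,0.0,-0.1,0.2,-0.9,-0.5,40],[-0.1,0.0,-0.1,0.2,-0.9,-0.5,40],[-0.1,0.0,-0.1,0.2,-0.9,-0.5,40],[-0.1,0.0,-0.1,0.2,-0.9,-0.5,40],[-0.1,0.0,-0.1,0.2,-0.9,-0.6,40],[-0.1,0.0,-0.1,0.2,-0.9,-0.6,40]]
```

```bash
python3 - <<'E'
from edge import *
print("B",edge(396,222,399,458,.256)); print("A",edge(579,234,571,440,.256));print("tip",pt(267,317,.22))
plan(558,211.5,225,20.8,8,40)
E
```

```text
B ('mid', array([557.6, 211.9]), 'len', np.float64(77.6), 'ang+90', np.float64(21.1))
A ('mid', array([608.6, 232.5]), 'len', np.float64(67.4), 'ang+90', np.float64(23.02))
tip [511.7 193.6 220. ]
t 21.5 from [558.1 204.7 255.6] yaw 20.3 dist 31.3
[[-0.1,0.0,-0.1,0.3,-0.8,3.8,40],[-0.1,0.0,-0.1,0.3,-0.8,3.8,40],[-0.1,0.0,-0.1,0.3,-0.8,3.8,40],[-0.1,0.0,-0.1,0.3,-0.8,3.8,40],[-0.1,0.0,-0.1,0.3,-0.8,3.8,40],[-0.1,0.0,-0.1,0.3,-0.8,3.8,40],[-0.1,0.0,-0.1,0.3,-0.8,3.8,40],[-0.1,0.0,-0.1,0.3,-0.8,3.8,40]]
```

Call:
jog_arm:
  deltas:
    - [[-0.1,0,-0.1,0.2,-1.2,3,40],[-0.1,0,-0.1,0.2,-1.2,4,40],[-0.1,0,-0.1,0.2,-1.2,4.5,40],[-0.1,0,-0.1,0.2,-1,4.5,40],[-0.1,0,-0.1,0.2,-0.8,4.5,40],[-0.1,0,0,0,-0.6,4,40],[0,0,0,0,-0.3,3,40],[0,0,0,0,0,0,40]]

```text
time_s: 22.17
eef_pos: [0.5577, 0.2132, 0.2288]
tcp_rot: [[0.934, 0.357, 0.001], [0.357, -0.934, 0.002], [0.002, -0.002, -1.0]]
force: [0.3, 0.2, -0.5]
width: 0.0342
```

```bash
python3 look.py w23 1; python3 -c "
from h import *
plan(557.6,211.7,220,21,8,40)
im=env.snapshot('scene');crop(im,290,110,110,110,5.4,'s23')"
```

```text
22.17 [557.7 213.2 228.8] 20.92 tilt [0.001 0.002] F [ 0.3  0.2 -0.5] w 34.2
t 22.22 from [557.8 213.1 229. ] yaw 20.9 dist 9.2
[[-0.0,-0.0,-0.0,-0.1,0.2,1.1,40],[-0.0,-0.0,-0.0,-0.1,0.2,1.1,40],[-0.0,-0.0,-0.0,-0.1,0.2,1.1,40],[-0.0,-0.0,-0.0,-0.1,0.2,1.1,40],[-0.0,-0.0,-0.0,-0.1,0.2,1.1,40],[-0.0,-0.0,-0.0,-0.1,0.2,1.1,40],[-0.0,-0.0,-0.0,-0.1,0.2,1.1,40],[-0.0,-0.0,-0.0,-0.1,0.2,1.1,40]]
```

```bash
python3 - <<'E'
from h import *
S=cam("scene");p,R,_,s=st()
for k in (20,24):
  for z in (200,210,220,230,240,250): 
    q=p+R[:,0]*k/1000;q[2]=z/1000;print(k,z,np.round((proj(S,q)[0]-[290,110])*5.4+2.7))
E
```

```text
20 200 [302. 457.]
20 210 [303. 441.]
20 220 [305. 425.]
20 230 [307. 409.]
20 240 [308. 393.]
20 250 [310. 377.]
24 200 [307. 460.]
24 210 [309. 444.]
24 220 [311. 428.]
24 230 [312. 412.]
24 240 [314. 396.]
24 250 [316. 380.]
```

Call:
jog_arm:
  deltas:
    - [[0,0,0,-0.7,0.4,2,40],[0,0,0,-0.7,0.4,2.5,40],[0,0,0,-0.5,0.3,2.5,40],[0,0,0,0,0.2,2.5,40],[0,0,0,0,0,2,40],[0,0,0,0,0,1,40],[0,0,0,0,0,0,40],[0,0,0,0,0,0,10]]

```text
time_s: 22.93
eef_pos: [0.5574, 0.2107, 0.2166]
tcp_rot: [[0.934, 0.356, 0.004], [0.356, -0.934, 0.003], [0.004, -0.001, -1.0]]
force: [-0.2, -0.1, -0.7]
width: 0.0234
```

Call:
jog_arm:
  deltas:
    - [[0,0,0,0,0,0,0],[0,0,0,0,0,0,0],[0,0,0,0,0,0,0],[0,0,0,0,0,0,0],[0,0,0,0,0,0,0],[0,0,0,0,0,0,0],[0,0,0,0,0,0,0],[0,0,0,0,0,0,0]]
  force: 60

```text
time_s: 23.6
eef_pos: [0.5575, 0.2107, 0.2167]
tcp_rot: [[0.934, 0.356, 0.004], [0.356, -0.934, 0.002], [0.004, -0.001, -1.0]]
force: [0.5, 0.5, -0.7]
width: 0.007
```

```bash
python3 look.py w24 1; python3 -c "
from h import *
im=env.snapshot('scene');crop(im,290,110,110,110,5.4,'s24')"
```

```text
23.6 [557.5 210.7 216.7] 20.87 tilt [0.004 0.002] F [ 0.5  0.5 -0.7] w 7.0
```

Call:
jog_arm:
  deltas:
    - [[0,0,0,0,0,-1,0],[0,0,0,0,0,-3,0],[0,0,0,0,0,-4,0],[0,0,0,0,0,-4,0],[0,0,0,0,0,-3,0],[0,0,0,0,0,-2,0],[0,0,0,0,0,-1,0],[0,0,0,0,0,0,0]]
  force: 80

```text
time_s: 24.37
eef_pos: [0.5576, 0.2108, 0.237]
tcp_rot: [[0.934, 0.356, 0.004], [0.356, -0.934, 0.003], [0.005, -0.001, -1.0]]
force: [-0.3, -0.2, 0.1]
width: 0.0066
```

```bash
python3 look.py w25 1; python3 -c "
from h import *
im=env.snapshot('scene');crop(im,290,110,110,110,5.4,'s25')"
```

```text
24.37 [557.6 210.8 237. ] 20.87 tilt [0.004 0.003] F [-0.3 -0.2  0.1] w 6.6
```

Call:
jog_arm:
  deltas:
    - [[0,0,0,-3,0,0.5,0],[0,0,0,-6,0,0.5,0],[0,0,0,-8,0,0.5,0],[0,0,0,-8,0,0.3,0],[0,0,0,-8,0,0,0],[0,0,0,-8,0,0,0],[0,0,0,-8,0,0,0],[0,0,0,-8,0,0,0]]

```text
time_s: 25.13
eef_pos: [0.498, 0.1882, 0.2327]
tcp_rot: [[0.934, 0.356, 0.0], [0.356, -0.934, 0.002], [0.001, -0.001, -1.0]]
force: [-0.8, -0.1, -0.9]
width: 0.0064
```

Call:
jog_arm:
  deltas:
    - [[0,0,0,-8,0,0,0],[0,0,0,-6,0,0,0],[0,0,0,-4,0,0,0],[0,0,0,-2,0,0,0],[0,0,0,0,0,0,0],[0,0,0,0,0,0,0],[0,0,0,0,0,0,0],[0,0,0,0,0,0,0]]

```text
time_s: 25.8
eef_pos: [0.4759, 0.1798, 0.2335]
tcp_rot: [[0.934, 0.356, 0.002], [0.356, -0.934, 0.002], [0.003, -0.001, -1.0]]
force: [0.3, 0.2, -0.8]
width: 0.0066
```

```bash
python3 look.py w26 1; python3 -c "
from h import *
im=env.snapshot('scene');crop(im,270,110,130,130,4.6,'s26')"
```

```text
25.8 [475.9 179.8 233.5] 20.86 tilt [0.002 0.002] F [ 0.3  0.2 -0.8] w 6.6
```

```bash
python3 -c "
from h import *
plan(436,-75,236,-1,16,0,[.4,.8,1,1,1,1,1,1,1,1,.8,.6,.4,.2,.1,0])"
```

```text
t 25.9 from [475.9 179.8 233.4] yaw 20.9 dist 257.9
[[-0.0,-0.0,0.8,-4.5,7.9,-0.1,0],[-0.0,-0.0,1.5,-8.8,16.0,-0.2,0],[-0.0,-0.0,1.9,-10.5,20.3,-0.3,0],[-0.0,-0.0,1.9,-9.8,20.6,-0.3,0],[-0.0,-0.0,1.9,-9.1,20.9,-0.3,0],[-0.0,-0.0,1.9,-8.4,21.2,-0.3,0],[-0.0,-0.0,1.9,-7.7,21.5,-0.3,0],[-0.0,-0.0,1.9,-7.0,21.7,-0.3,0]]
[[-0.0,-0.0,1.9,-6.2,22.0,-0.2,0],[-0.0,-0.0,1.9,-5.5,22.2,-0.2,0],[-0.0,-0.0,1.5,-3.8,17.9,-0.2,0],[-0.0,-0.0,1.2,-2.5,13.5,-0.1,0],[-0.0,-0.0,0.8,-1.5,9.0,-0.1,0],[-0.0,-0.0,0.4,-0.7,4.5,-0.0,0],[-0.0,-0.0,0.2,-0.3,2.3,-0.0,0],[-0.0,-0.0,0.0,0.0,0.0,0.0,0]]
```

Call:
jog_arm:
  deltas:
    - [[0,0,0.8,-4.5,7.9,-0.3,0],[0,0,1.5,-8.8,16,-0.4,0],[0,0,1.9,-10.5,20.3,-0.4,0],[0,0,1.9,-9.8,20.6,-0.4,0],[0,0,1.9,-9.1,20.9,-0.4,0],[0,0,1.9,-8.4,21.2,-0.4,0],[0,0,1.9,-7.7,21.5,-0.4,0],[0,0,1.9,-7,21.7,-0.4,0]]

```text
time_s: 26.57
eef_pos: [0.4493, 0.0118, 0.2359]
tcp_rot: [[0.993, 0.118, 0.002], [0.118, -0.993, 0.001], [0.002, -0.001, -1.0]]
force: [0.4, -0.1, -0.1]
width: 0.0066
```

Call:
jog_arm:
  deltas:
    - [[0,0,1.9,-6.2,22,-0.3,0],[0,0,1.9,-5.5,22,-0.3,0],[0,0,1.5,-3.8,16,-0.2,0],[0,0,1.2,-2.5,12,-0.1,0],[0,0,0.8,-1.5,7,0,0],[0,0,0.4,-0.7,3,0,0],[0,0,0,0,0,0,0],[0,0,0,0,0,0,0]]

```text
time_s: 27.23
eef_pos: [0.4311, -0.0826, 0.2372]
tcp_rot: [[0.999, -0.036, 0.002], [-0.036, -0.999, -0.002], [0.002, 0.002, -1.0]]
force: [-0.8, -0.6, 0.1]
width: 0.0065
```

```bash
python3 look.py w27 2; python3 -c "
from h import *
im=env.snapshot('scene');crop(im,200,120,140,160,3.7,'s27')"
```

```text
27.28 [431.1 -82.4 237.2] -2.01 tilt [ 0.002 -0.002] F [ 0.1  0.4 -0.4] w 6.5
```

```bash
python3 - <<'E'
import cv2
im=cv2.imread('pics/w27.png')
cv2.imwrite('pics/w27z.png',cv2.resize(im[160:350,350:710],None,fx=2.2,fy=2.2,interpolation=cv2.INTER_CUBIC))
E
python3 - <<'E'
from edge import *
g=lambda x,y:(350+x/2.2,160+y/2.2)
def e(a,b,z=.055): return edge(*g(*a),*g(*b),z)
for n,a,b in (("s1L",(273,70),(270,365)),("s1R",(326,70),(318,365)),("s2L",(469,65),(449,362)),("s2R",(517,65),(496,362)),("s3L",(659,63),(629,360)),("s3R",(709,63),(676,358)),("end",(760,30),(719,385))):
    print(n,*e(a,b))
for n,a in (("c0",(37,40)),("c1",(760,30)),("c2",(719,385)),("s0R top",(134,75))): print(n,pt(*g(*a),.055))
E
```

```text
s1L mid [484.5 -87.5] len 89.3 ang+90 -0.26
s1R mid [499.5 -88. ] len 89.3 ang+90 -0.57
s2L mid [540.1 -88.3] len 89.7 ang+90 -1.07
s2R mid [554.2 -88.7] len 89.8 ang+90 -0.65
s3L mid [594.9 -89.6] len 89.7 ang+90 -0.59
s3R mid [609.3 -89.7] len 89.0 ang+90 -0.57
end mid [623.1 -90. ] len 107.1 ang+90 -0.18
c0 [417.3 -32.1  55. ]
c1 [623.3 -36.4  55. ]
c2 [ 623.  -143.5   55. ]
s0R top [444.8 -42.9  55. ]
```

```bash
python3 -c "
from h import *
plan(436.6,-88,210,-0.8,8,0,[.5,1,1,1,1,1,.6,.2])"
```

```text
t 27.38 from [431.2 -82.1 237.2] yaw -2.0 dist 28.4
[[0.0,-0.0,-0.1,0.4,0.5,2.2,0],[0.0,-0.0,-0.2,0.9,0.9,4.3,0],[0.0,-0.0,-0.2,0.9,0.9,4.3,0],[0.0,-0.0,-0.2,0.9,0.9,4.3,0],[0.0,-0.0,-0.2,0.9,0.9,4.3,0],[0.0,-0.0,-0.2,0.9,0.9,4.3,0],[0.0,-0.0,-0.1,0.5,0.6,2.6,0],[0.0,-0.0,-0.0,0.2,0.2,0.9,0]]
```

Call:
jog_arm:
  deltas:
    - [[0,0,-0.1,0.6,0.6,2,0],[0,0,-0.2,1,1,4,0],[0,0,-0.2,1,1,4,0],[0,0,-0.2,1,1,4,0],[0,0,-0.2,1,0.9,4,0],[0,0,-0.2,0.6,0.8,3,0],[0,0,-0.1,0.3,0.5,2,0],[0,0,0,0,0,0,0]]

```text
time_s: 28.05
eef_pos: [0.4372, -0.0863, 0.2108]
tcp_rot: [[1.0, -0.006, 0.001], [-0.006, -1.0, -0.001], [0.001, 0.001, -1.0]]
force: [-1.5, 0.1, -1.0]
width: 0.0067
```

```bash
python3 look.py w28 2; python3 -c "
from h import *
plan(436.6,-88,200,-0.8,8,0,[.5,1,1,1,1,1,.6,.2])"
```

```text
28.1 [437.2 -86.3 210.9] -0.37 tilt [ 0.001 -0.001] F [-0.8  0.3 -1.4] w 6.7
t 28.15 from [437.4 -86.3 211.3] yaw -0.4 dist 11.4
[[0.0,-0.0,0.0,-0.1,0.1,0.9,0],[0.0,-0.0,0.1,-0.1,0.3,1.8,0],[0.0,-0.0,0.1,-0.1,0.3,1.8,0],[0.0,-0.0,0.1,-0.1,0.3,1.8,0],[0.0,-0.0,0.1,-0.1,0.3,1.8,0],[0.0,-0.0,0.1,-0.1,0.3,1.8,0],[0.0,-0.0,0.0,-0.1,0.2,1.1,0],[0.0,-0.0,0.0,-0.0,0.1,0.4,0]]
```

Call:
jog_arm:
  deltas:
    - [[0,0,0,-0.1,0.3,2,0],[0,0,0,-0.1,0.3,3,0],[0,0,0,-0.1,0.2,3,0],[0,0,0,0,0.2,3,0],[0,0,0,0,0.2,4,0],[0,0,0,0,0,4,0],[0,0,0,0,0,4,0],[0,0,0,0,0,3,0]]

```text
time_s: 28.82
eef_pos: [0.438, -0.0881, 0.1844]
tcp_rot: [[1.0, -0.007, 0.004], [-0.007, -1.0, -0.003], [0.004, 0.002, -1.0]]
force: [-0.5, 0.2, 0.2]
width: 0.0064
```

Call:
jog_arm:
  deltas:
    - [[0,0,0,0,0,3,0],[0,0,0,0,0,4,0],[0,0,0,0,0,4,0],[0,0,0,0,0,4,0],[0,0,0,0,0,3,0],[0,0,0,0,0,2,0],[0,0,0,0,0,1,0],[0,0,0,0,0,0,0]]

```text
time_s: 29.48
eef_pos: [0.4373, -0.0878, 0.1595]
tcp_rot: [[1.0, -0.007, 0.002], [-0.007, -1.0, -0.002], [0.002, 0.002, -1.0]]
force: [-0.5, -0.0, -1.3]
width: 0.0066
```

```bash
python3 look.py w29 1
```

```text
29.48 [437.3 -87.8 159.5] -0.38 tilt [ 0.002 -0.002] F [-0.5 -0.  -1.3] w 6.6
```

```bash
python3 -c "
from h import *
im=env.snapshot('scene');crop(im,200,120,140,160,3.7,'s29')"
```

Call:
jog_arm:
  deltas:
    - [[0,0,0,0,0,1,0],[0,0,0,0,0,1,0],[0,0,0,0,0,1,0],[0,0,0,0,0,1,0],[0,0,0,0,0,0.5,0],[0,0,0,0,0,0,0],[0,0,0,0,0,0,0],[0,0,0,0,0,0,0]]

```text
time_s: 30.25
eef_pos: [0.4387, -0.0883, 0.1573]
tcp_rot: [[1.0, -0.007, 0.005], [-0.007, -1.0, -0.003], [0.005, 0.003, -1.0]]
force: [-0.1, -0.0, 1.6]
width: 0.0064
```

Call:
jog_arm:
  deltas:
    - [[0,0,0,0,0,1,0],[0,0,0,0,0,1,0],[0,0,0,0,0,1.5,0],[0,0,0,0,0,1.5,0],[0,0,0,0,0,1.5,0],[0,0,0,0,0,1.5,0],[0,0,0,0,0,1.5,0],[0,0,0,0,0,1.5,0]]

```text
time_s: 30.92
eef_pos: [0.4399, -0.089, 0.1571]
tcp_rot: [[1.0, -0.009, 0.002], [-0.009, -1.0, -0.002], [0.002, 0.002, -1.0]]
force: [-3.5, 0.8, 8.4]
width: 0.0066
```

Call:
jog_arm:
  deltas:
    - [[0,0,0,-0.5,0,-0.5,0],[0,0,0,-0.5,0,-0.5,10],[0,0,0,0,0,0,40],[0,0,0,0,0,0,40],[0,0,0,0,0,-6,40],[0,0,0,0,0,-15,40],[0,0,0,0,0,-25,40],[0,0,0,0,0,-35,40]]

```text
time_s: 31.58
eef_pos: [0.4326, -0.0866, 0.2323]
tcp_rot: [[1.0, -0.009, -0.015], [-0.009, -1.0, 0.005], [-0.015, -0.004, -1.0]]
force: [0.9, 0.0, -0.6]
width: 0.0344
```

```bash
python3 look.py w30 1;  python3 -c "
from h import *
im=env.snapshot('scene');crop(im,200,120,140,160,3.7,'s30')
plan(550,215,320,21,16,40,[.5,1,1,1,1,1,1,1,1,1,1,.8,.5,.2,.0,0])"
```

```text
31.58 [432.6 -86.6 232.3] -0.5 tilt [-0.015  0.005] F [ 0.9  0.  -0.6] w 34.4
t 31.68 from [438.7 -88.9 240.4] yaw -0.5 dist 333.2
[[0.0,-0.0,-0.9,4.5,-12.7,-3.3,40],[0.0,-0.0,-1.8,9.5,-25.2,-6.7,40],[0.0,-0.0,-1.8,10.3,-24.9,-6.7,40],[0.0,-0.0,-1.8,11.0,-24.6,-6.6,40],[0.0,-0.0,-1.8,11.8,-24.3,-6.6,40],[0.0,-0.0,-1.8,12.5,-23.9,-6.6,40],[0.0,-0.0,-1.8,13.3,-23.5,-6.6,40],[0.0,-0.0,-1.8,14.0,-23.0,-6.6,40]]
[[0.0,-0.0,-1.8,14.7,-22.6,-6.6,40],[0.0,-0.0,-1.8,15.4,-22.1,-6.6,40],[0.0,-0.0,-1.8,16.1,-21.6,-6.6,40],[0.0,-0.0,-1.4,13.4,-16.9,-5.3,40],[0.0,-0.0,-0.9,8.6,-10.3,-3.3,40],[0.0,-0.0,-0.4,3.5,-4.1,-1.3,40],[0.0,-0.0,-0.0,0.0,0.0,0.0,40],[0.0,-0.0,-0.0,0.0,0.0,0.0,40]]
```

```bash
python3 -c "
from h import *
plan(604,225,300,21.5,16,40,[.5,1,1,1,1,1,1,1,1,1,1,.8,.5,.2,.0,0])"
```

```text
t 31.68 from [438.7 -88.9 240.4] yaw -0.5 dist 359.7
[[0.0,-0.0,-0.9,6.8,-13.1,-2.5,40],[0.0,-0.0,-1.8,14.0,-26.0,-5.0,40],[0.0,-0.0,-1.8,14.8,-25.6,-5.0,40],[0.0,-0.0,-1.8,15.6,-25.1,-5.0,40],[0.0,-0.0,-1.8,16.4,-24.6,-5.0,40],[0.0,-0.0,-1.8,17.2,-24.1,-5.0,40],[0.0,-0.0,-1.8,17.9,-23.5,-5.0,40],[0.0,-0.0,-1.8,18.7,-22.9,-5.0,40]]
[[0.0,-0.0,-1.8,19.4,-22.3,-5.0,40],[0.0,-0.0,-1.8,20.1,-21.7,-5.0,40],[0.0,-0.0,-1.8,20.8,-21.0,-5.0,40],[0.0,-0.0,-1.5,17.2,-16.3,-4.0,40],[0.0,-0.0,-0.9,11.0,-9.9,-2.5,40],[0.0,-0.0,-0.4,4.5,-3.9,-1.0,40],[0.0,-0.0,-0.0,0.0,0.0,0.0,40],[0.0,-0.0,-0.0,0.0,0.0,0.0,40]]
```

Call:
jog_arm:
  deltas:
    - [[0,0,-0.9,6.8,-13.1,-6,40],[0,0,-1.8,14,-26,-9,40],[0,0,-1.8,14.8,-25.6,-9,40],[0,0,-1.8,15.6,-25.1,-9,40],[0,0,-1.8,16.4,-24.6,-7,40],[0,0,-1.8,17.2,-24.1,-6,40],[0,0,-1.8,17.9,-23.5,-5,40],[0,0,-1.8,18.7,-22.9,-5,40]]

```text
time_s: 32.35
eef_pos: [0.5453, 0.1105, 0.2986]
tcp_rot: [[0.974, 0.225, 0.007], [0.225, -0.974, -0.006], [0.005, 0.008, -1.0]]
force: [0.2, -1.1, 0.4]
width: 0.0339
```

Call:
jog_arm:
  deltas:
    - [[0,0,-1.8,19.4,-22.3,-3,40],[0,0,-1.8,20.1,-21.7,-1,40],[0,0,-1.8,20.8,-21,0,40],[0,0,-1.5,15,-15,0,40],[0,0,-0.9,9,-8,0,40],[0,0,-0.4,3.5,-3,0,40],[0,0,0,0,0,0,40],[0,0,0,0,0,0,40]]

```text
time_s: 33.02
eef_pos: [0.608, 0.2352, 0.2991]
tcp_rot: [[0.926, 0.377, 0.007], [0.377, -0.926, -0.005], [0.004, 0.007, -1.0]]
force: [-0.7, -0.6, -0.1]
width: 0.034
```

```bash
python3 look.py w31 2; python3 -c "
from h import *
plan(609,228.5,262,21.2,8,40)"
```

```text
33.07 [607.8 234.9 299. ] 22.11 tilt [ 0.007 -0.005] F [0.4 0.5 0.5] w 34.0
t 33.12 from [607.8 234.6 299.3] yaw 22.1 dist 37.8
[[0.1,-0.0,0.1,-0.2,0.7,4.7,40],[0.1,-0.0,0.1,-0.2,0.7,4.7,40],[0.1,-0.0,0.1,-0.2,0.7,4.7,40],[0.1,-0.0,0.1,-0.2,0.7,4.7,40],[0.1,-0.0,0.1,-0.2,0.7,4.7,40],[0.1,-0.0,0.1,-0.2,0.8,4.7,40],[0.1,-0.0,0.1,-0.1,0.8,4.7,40],[0.1,-0.0,0.1,-0.1,0.8,4.7,40]]
```

```bash
python3 - <<'E'
from edge import *
print("A",edge(391,238,391.5,424,.256))
plan(609.3,228.5,240,21.5,8,40)
E
```

```text
A ('mid', array([610.2, 230. ]), 'len', np.float64(78.6), 'ang+90', np.float64(22.24))
t 33.12 from [607.8 234.6 299.3] yaw 22.1 dist 59.6
[[0.1,-0.0,0.1,-0.2,0.7,7.4,40],[0.1,-0.0,0.1,-0.1,0.7,7.4,40],[0.1,-0.0,0.1,-0.1,0.7,7.4,40],[0.1,-0.0,0.1,-0.1,0.7,7.4,40],[0.1,-0.0,0.1,-0.1,0.7,7.4,40],[0.1,-0.0,0.1,-0.1,0.8,7.4,40],[0.1,-0.0,0.1,-0.1,0.8,7.4,40],[0.1,-0.0,0.1,-0.1,0.8,7.4,40]]
```

Call:
jog_arm:
  deltas:
    - [[0,0,0.1,-0.1,0.7,4,40],[0,0,0.1,-0.1,0.8,8,40],[0,0,0.1,-0.1,0.8,9,40],[0,0,0.1,-0.1,0.8,10,40],[0,0,0.1,0,0.8,10,40],[0,0,0.1,0,0.6,9,40],[0,0,0,0,0.3,6,40],[0,0,0,0,0,3,40]]

```text
time_s: 33.78
eef_pos: [0.6087, 0.2246, 0.2344]
tcp_rot: [[0.933, 0.36, 0.007], [0.36, -0.933, -0.006], [0.004, 0.008, -1.0]]
force: [0.4, 0.7, -0.2]
width: 0.034
```

```bash
python3 look.py w32 2; python3 -c "
from h import *
plan(609.8,229,217,21.5,8,40)"
```

```text
33.83 [608.2 224.5 233.6] 21.1 tilt [ 0.005 -0.007] F [-0.9 -0.   0.1] w 33.7
t 33.88 from [608.6 224.7 234.6] yaw 21.1 dist 18.2
[[0.1,-0.0,-0.0,0.3,-0.5,2.2,40],[0.1,-0.0,-0.0,0.3,-0.5,2.2,40],[0.1,-0.0,-0.0,0.3,-0.5,2.2,40],[0.1,-0.0,-0.0,0.3,-0.5,2.2,40],[0.1,-0.0,-0.0,0.3,-0.4,2.2,40],[0.1,-0.0,-0.0,0.3,-0.4,2.2,40],[0.1,-0.0,-0.0,0.3,-0.4,2.2,40],[0.1,-0.0,-0.0,0.3,-0.4,2.2,40]]
```

Call:
jog_arm:
  deltas:
    - [[0,0,0,0.3,-0.7,2.5,40],[0,0,0,0.3,-0.7,3,40],[0,0,0,0.3,-0.7,3,40],[0,0,0,0.3,-0.7,3,40],[0,0,0,0.2,-0.5,3,40],[0,0,0,0,-0.3,2.5,40],[0,0,0,0,0,0.8,40],[0,0,0,0,0,0,20]]

```text
time_s: 34.55
eef_pos: [0.6105, 0.2302, 0.2179]
tcp_rot: [[0.932, 0.361, 0.011], [0.361, -0.933, -0.005], [0.009, 0.008, -1.0]]
force: [0.2, 0.4, 0.7]
width: 0.0234
```

Call:
jog_arm:
  deltas:
    - [[0,0,0,0,0,0,0],[0,0,0,0,0,0,0],[0,0,0,0,0,0,0],[0,0,0,0,0,0,0],[0,0,0,0,0,0,0],[0,0,0,0,0,0,0],[0,0,0,0,0,0,0],[0,0,0,0,0,0,0]]
  force: 80

```text
time_s: 35.22
eef_pos: [0.6105, 0.2302, 0.218]
tcp_rot: [[0.933, 0.361, 0.011], [0.361, -0.933, -0.004], [0.009, 0.008, -1.0]]
force: [0.0, 0.7, -0.8]
width: 0.0065
```

```bash
python3 look.py w33 1
```

```text
35.22 [610.5 230.2 218. ] 21.16 tilt [ 0.011 -0.004] F [ 0.   0.7 -0.8] w 6.5
```

Call:
jog_arm:
  deltas:
    - [[0,0,0,0,0,-1,0],[0,0,0,0,0,-3,0],[0,0,0,0,0,-3.5,0],[0,0,0,0,0,-3.5,0],[0,0,0,0,0,-2.5,0],[0,0,0,0,0,-2,0],[0,0,0,0,0,-0.5,0],[0,0,0,0,0,0,0]]

```text
time_s: 35.93
eef_pos: [0.6105, 0.2301, 0.2361]
tcp_rot: [[0.933, 0.361, 0.012], [0.361, -0.933, -0.005], [0.01, 0.009, -1.0]]
force: [-0.4, -0.2, -0.2]
width: 0.0065
```

Call:
jog_arm:
  deltas:
    - [[0,0,0,-3,0,0,0],[0,0,0,-6,0,0,0],[0,0,0,-8,0,0,0],[0,0,0,-8,0,0,0],[0,0,0,-8,0,0,0],[0,0,0,-8,0,0,0],[0,0,0,-8,0,0,0],[0,0,0,-8,0,0,0]]

```text
time_s: 36.6
eef_pos: [0.5516, 0.2075, 0.2346]
tcp_rot: [[0.933, 0.361, 0.01], [0.361, -0.933, -0.005], [0.008, 0.008, -1.0]]
force: [-0.7, -0.2, -0.9]
width: 0.0063
```

```bash
python3 look.py w34 1
```

```text
36.6 [551.6 207.5 234.6] 21.16 tilt [ 0.01  -0.005] F [-0.7 -0.2 -0.9] w 6.3
```

Call:
jog_arm:
  deltas:
    - [[0,0,0,-8,0,-0.2,0],[0,0,0,-8,0,-0.2,0],[0,0,0,-8,0,-0.2,0],[0,0,0,-8,0,-0.2,0],[0,0,0,-8,0,-0.2,0],[0,0,0,-8,0,-0.2,0],[0,0,0,-8,0,-0.2,0],[0,0,0,-6,0,0,0]]

```text
time_s: 37.32
eef_pos: [0.4866, 0.1824, 0.236]
tcp_rot: [[0.933, 0.361, 0.01], [0.361, -0.933, -0.005], [0.007, 0.009, -1.0]]
force: [-0.3, 0.0, 0.0]
width: 0.007
```

```bash
python3 look.py w35 1; python3 -c "
from h import *
plan(491.8,-50,240,-0.8,16,0,[.4,.8,1,1,1,1,1,1,1,1,.8,.6,.4,.2,0,0])"
```

```text
37.32 [486.6 182.4 236. ] 21.16 tilt [ 0.01  -0.005] F [-0.3  0.   0. ] w 7.0
t 37.37 from [485.6 182.1 235.9] yaw 21.2 dist 232.3
[[0.0,-0.0,0.8,-2.8,7.8,-0.1,0],[0.0,-0.0,1.6,-5.4,15.7,-0.2,0],[0.0,-0.0,2.0,-6.2,19.8,-0.2,0],[0.0,-0.0,2.0,-5.5,20.0,-0.3,0],[0.0,-0.0,2.0,-4.8,20.2,-0.3,0],[0.0,-0.0,2.0,-4.1,20.3,-0.3,0],[0.0,-0.0,2.0,-3.4,20.5,-0.3,0],[0.0,-0.0,2.0,-2.7,20.6,-0.3,0]]
[[0.0,-0.0,2.0,-2.0,20.6,-0.3,0],[0.0,-0.0,2.0,-1.3,20.7,-0.3,0],[0.0,-0.0,1.6,-0.5,16.6,-0.3,0],[0.0,-0.0,1.2,-0.0,12.4,-0.2,0],[0.0,-0.0,0.8,0.2,8.3,-0.1,0],[0.0,-0.0,0.4,0.1,4.1,-0.1,0],[0.0,-0.0,0.0,0.0,0.0,0.0,0],[0.0,-0.0,0.0,0.0,0.0,0.0,0]]
```

Call:
jog_arm:
  deltas:
    - [[0,0,0.8,-4,7.8,-0.3,0],[0,0,1.6,-6,15.7,-0.4,0],[0,0,2,-6.2,19.8,-0.4,0],[0,0,2,-5.5,20,-0.4,0],[0,0,2,-4.8,20.2,-0.4,0],[0,0,2,-3.8,20.3,-0.4,0],[0,0,2,-3,20.5,-0.4,0],[0,0,2,-2.5,20.6,-0.4,0]]

```text
time_s: 38.03
eef_pos: [0.4876, 0.0264, 0.2409]
tcp_rot: [[0.994, 0.109, 0.012], [0.109, -0.994, -0.006], [0.012, 0.007, -1.0]]
force: [0.2, -0.1, -0.9]
width: 0.0062
```

Call:
jog_arm:
  deltas:
    - [[0,0,2,-2,20.6,-0.3,0],[0,0,2,-1,20.7,-0.3,0],[0,0,1.5,0,18,-0.3,0],[0,0,1,0.5,14,-0.2,0],[0,0,0.5,0.5,9,0,0],[0,0,0.2,0.3,5,0,0],[0,0,0,0,2,0,0],[0,0,0,0,0,0,0]]

```text
time_s: 38.7
eef_pos: [0.4901, -0.0755, 0.2439]
tcp_rot: [[0.999, -0.034, 0.015], [-0.034, -0.999, -0.01], [0.015, 0.009, -1.0]]
force: [0.3, 0.1, -0.8]
width: 0.0063
```

```bash
python3 look.py w36 2; python3 -c "
from h import *
plan(491.8,-87,212,-0.8,8,0,[.5,1,1,1,1,1,.6,.2])"
```

```text
38.75 [490.1 -75.1 243.9] -1.93 tilt [ 0.015 -0.01 ] F [-0.5  0.2 -1.5] w 6.5
t 38.8 from [490.1 -74.8 243.9] yaw -1.9 dist 34.2
[[0.0,-0.1,-0.1,0.1,0.9,2.5,0],[0.1,-0.1,-0.2,0.3,1.9,5.1,0],[0.1,-0.1,-0.2,0.3,1.9,5.1,0],[0.1,-0.1,-0.2,0.3,1.9,5.1,0],[0.1,-0.1,-0.2,0.3,1.9,5.1,0],[0.1,-0.1,-0.2,0.3,1.9,5.1,0],[0.1,-0.1,-0.1,0.2,1.2,3.0,0],[0.0,-0.0,-0.0,0.1,0.4,1.0,0]]
```

Call:
jog_arm:
  deltas:
    - [[0,-0.1,-0.2,0.3,1.2,3,0],[0,-0.1,-0.2,0.3,2,5,0],[0,-0.1,-0.2,0.3,2,5,0],[0,0,-0.2,0.3,2,5,0],[0,0,-0.2,0.3,2,5,0],[0,0,-0.1,0.2,1.6,4,0],[0,0,0,0,1,2,0],[0,0,0,0,0,0,0]]

```text
time_s: 39.47
eef_pos: [0.4914, -0.0848, 0.2105]
tcp_rot: [[1.0, -0.007, 0.007], [-0.007, -1.0, -0.008], [0.007, 0.008, -1.0]]
force: [-0.4, 0.6, -1.2]
width: 0.0066
```

```bash
python3 look.py w37 2; python3 -c "
from h import *
plan(492,-88,158,-0.8,8,0,[.5,1,1,1,1,1,.6,.2])
import cv2
im=cv2.imread('pics/w37.png');cv2.imwrite('pics/w37z.png',cv2.resize(im[170:400,240:600],None,fx=2.2,fy=2.2))"
```

```text
39.52 [491.4 -84.7 210.7] -0.38 tilt [ 0.007 -0.008] F [ 0.3  0.1 -1.5] w 6.4
t 39.57 from [491.7 -84.7 211.1] yaw -0.4 dist 53.2
[[0.0,-0.0,0.0,-0.0,0.2,4.2,0],[0.1,-0.1,0.1,-0.0,0.5,8.4,0],[0.1,-0.1,0.1,0.0,0.5,8.4,0],[0.1,-0.1,0.1,0.0,0.5,8.4,0],[0.1,-0.1,0.1,0.0,0.5,8.4,0],[0.1,-0.1,0.1,0.0,0.5,8.4,0],[0.0,-0.0,0.0,0.0,0.3,5.1,0],[0.0,-0.0,0.0,0.0,0.1,1.7,0]]
```

Call:
jog_arm:
  deltas:
    - [[0,0,0,0,0.5,2,0],[0,0,0,0,0.5,3,0],[0,0,0,0,0.4,3,0],[0,0,0,0,0.3,4,0],[0,0,0,0,0.3,4,0],[0,0,0,0,0,4,0],[0,0,0,0,0,4,0],[0,0,0,0,0,4,0]]

```text
time_s: 40.23
eef_pos: [0.4932, -0.0876, 0.1826]
tcp_rot: [[1.0, -0.007, 0.012], [-0.007, -1.0, -0.009], [0.012, 0.009, -1.0]]
force: [-0.0, 1.2, -0.2]
width: 0.0069
```

Call:
jog_arm:
  deltas:
    - [[0,0,0,0,0,4,0],[0,0,0,0,0,4,0],[0,0,0,0,0,4,0],[0,0,0,0,0,4,0],[0,0,0,0,0,3,0],[0,0,0,0,0,2,0],[0,0,0,0,0,1.5,0],[0,0,0,0,0,1,0]]

```text
time_s: 40.9
eef_pos: [0.4942, -0.0875, 0.1588]
tcp_rot: [[1.0, -0.007, 0.012], [-0.007, -1.0, -0.008], [0.012, 0.008, -1.0]]
force: [-2.5, 0.2, 3.2]
width: 0.0065
```

Call:
jog_arm:
  deltas:
    - [[0,0,0,0,0,1,0],[0,0,0,0,0,1,0],[0,0,0,0,0,1.5,0],[0,0,0,0,0,1.5,0],[0,0,0,0,0,1.5,0],[0,0,0,0,0,1.5,0],[0,0,0,0,0,1.5,0],[0,0,0,0,0,1.5,0]]

```text
time_s: 41.57
eef_pos: [0.4948, -0.0874, 0.1587]
tcp_rot: [[1.0, -0.008, 0.009], [-0.008, -1.0, -0.008], [0.009, 0.008, -1.0]]
force: [-3.6, 1.9, 8.5]
width: 0.0066
```

Call:
jog_arm:
  deltas:
    - [[0,0,0,-0.8,0,-0.5,0],[0,0,0,-0.8,0,-0.3,10],[0,0,0,0,0,0,38],[0,0,0,0,0,0,38],[0,0,0,0,0,-6,38],[0,0,0,0,0,-15,38],[0,0,0,0,0,-25,38],[0,0,0,0,0,-35,38]]

```text
time_s: 42.23
eef_pos: [0.4867, -0.0851, 0.2331]
tcp_rot: [[1.0, -0.008, -0.007], [-0.008, -1.0, -0.003], [-0.007, 0.003, -1.0]]
force: [0.1, -0.1, -1.0]
width: 0.0323
```

```bash
python3 look.py w38 1;  python3 -c "
from h import *
im=env.snapshot('scene');crop(im,200,120,140,160,3.7,'s38')
plan(645,121,300,21,16,40,[.5,1,1,1,1,1,1,1,1,1,1,.8,.5,.2,.0,0])"
```

```text
42.23 [486.7 -85.1 233.1] -0.45 tilt [-0.007 -0.003] F [ 0.1 -0.1 -1. ] w 32.3
t 42.33 from [492.8 -86.9 241.7] yaw -0.4 dist 264.2
[[0.0,-0.0,-0.9,6.3,-8.7,-2.4,40],[0.0,-0.0,-1.8,12.9,-17.2,-4.9,40],[0.0,-0.0,-1.8,13.4,-16.8,-4.9,40],[0.0,-0.0,-1.8,13.9,-16.4,-4.9,40],[0.0,-0.0,-1.8,14.4,-15.9,-4.9,40],[0.0,-0.0,-1.8,14.9,-15.5,-4.9,40],[0.0,-0.0,-1.8,15.4,-15.0,-4.9,40],[0.0,-0.0,-1.8,15.8,-14.5,-4.9,40]]
[[0.0,-0.0,-1.8,16.3,-14.0,-4.9,40],[0.0,-0.0,-1.8,16.7,-13.5,-4.9,40],[0.0,-0.0,-1.8,17.1,-13.0,-4.9,40],[0.0,-0.0,-1.4,14.0,-10.0,-3.9,40],[0.0,-0.0,-0.9,8.9,-6.0,-2.4,40],[0.0,-0.0,-0.4,3.6,-2.3,-1.0,40],[0.0,-0.0,-0.0,0.0,0.0,0.0,40],[0.0,-0.0,-0.0,0.0,0.0,0.0,40]]
```

Both cards stand in their slots. Now card C.

Call:
jog_arm:
  deltas:
    - [[0,0,-0.9,6,-8.7,-5,40],[0,0,-1.8,12.5,-17,-8,40],[0,0,-1.8,13,-16.8,-8,40],[0,0,-1.8,13.5,-16.4,-8,40],[0,0,-1.8,14,-15.9,-7,40],[0,0,-1.8,14.5,-15.5,-6,40],[0,0,-1.8,15,-15,-5,40],[0,0,-1.8,15.5,-14.5,-5,40]]

```text
time_s: 43.0
eef_pos: [0.5876, 0.0503, 0.2945]
tcp_rot: [[0.972, 0.235, 0.009], [0.235, -0.972, -0.007], [0.007, 0.009, -1.0]]
force: [-0.5, 0.4, 0.9]
width: 0.0346
```

Call:
jog_arm:
  deltas:
    - [[0,0,-1.8,15.5,-14,-3,40],[0,0,-1.8,16,-13.5,-1,40],[0,0,-1.8,16,-12,0,40],[0,0,-1.4,12,-8,0,40],[0,0,-0.9,7,-4,0,40],[0,0,-0.3,2,-1,0,40],[0,0,0,0,0,0,40],[0,0,0,0,0,0,40]]

```text
time_s: 43.67
eef_pos: [0.6417, 0.1343, 0.2943]
tcp_rot: [[0.923, 0.386, 0.005], [0.386, -0.923, -0.004], [0.003, 0.005, -1.0]]
force: [1.0, -0.5, 0.8]
width: 0.0341
```

```bash
python3 look.py w39 2; python3 -c "
from h import *
plan(650,122.5,262,21.2,8,40)"
```

```text
43.72 [641.6 134.  294.3] 22.68 tilt [ 0.005 -0.004] F [-0.6  0.5  0.5] w 34.2
t 43.77 from [641.6 133.7 294.5] yaw 22.7 dist 35.4
[[0.0,-0.0,0.2,0.4,1.7,4.1,40],[0.0,-0.0,0.2,0.4,1.7,4.1,40],[0.0,-0.0,0.2,0.4,1.7,4.1,40],[0.0,-0.0,0.2,0.4,1.7,4.1,40],[0.0,-0.0,0.2,0.4,1.7,4.1,40],[0.0,-0.0,0.2,0.5,1.7,4.1,40],[0.0,-0.0,0.2,0.5,1.7,4.1,40],[0.0,-0.0,0.2,0.5,1.7,4.1,40]]
```

```bash
python3 - <<'E'
from edge import *
print("C",edge(405,248,399,442,.256),"peg",edge(195,305,495,313,.208))
plan(649.5,123.5,238,21.3,8,40)
E
```

```text
C ('mid', array([649.3, 126.8]), 'len', np.float64(81.2), 'ang+90', np.float64(21.31)) peg ('mid', array([624.3, 118.8]), 'len', np.float64(143.8), 'ang+90', np.float64(111.07))
t 43.77 from [641.6 133.7 294.5] yaw 22.7 dist 58.0
[[0.0,-0.0,0.2,0.4,1.5,7.1,40],[0.0,-0.0,0.2,0.4,1.5,7.1,40],[0.0,-0.0,0.2,0.4,1.5,7.1,40],[0.0,-0.0,0.2,0.4,1.5,7.1,40],[0.0,-0.0,0.2,0.4,1.5,7.1,40],[0.0,-0.0,0.2,0.4,1.5,7.1,40],[0.0,-0.0,0.2,0.4,1.5,7.1,40],[0.0,-0.0,0.2,0.5,1.6,7.1,40]]
```

Call:
jog_arm:
  deltas:
    - [[0,0,0.2,0.5,1.2,4,40],[0,0,0.2,0.5,1.5,8,40],[0,0,0.2,0.5,1.5,8,40],[0,0,0.2,0.5,1.5,9,40],[0,0,0.2,0.4,1.5,9,40],[0,0,0.1,0.3,1,8,40],[0,0,0,0,0.3,6,40],[0,0,0,0,0,3,40]]

```text
time_s: 44.43
eef_pos: [0.6469, 0.1223, 0.2341]
tcp_rot: [[0.933, 0.361, 0.004], [0.361, -0.933, -0.005], [0.002, 0.006, -1.0]]
force: [0.8, -0.1, -0.2]
width: 0.0339
```

```bash
python3 look.py w40 2; python3 -c "
from h import *
plan(649.8,124,217,21.2,8,40)"
```

```text
44.48 [646.4 122.3 233.3] 21.15 tilt [ 0.003 -0.005] F [ 0.2 -0.1 -0.6] w 34.3
t 44.53 from [646.8 122.4 234.2] yaw 21.2 dist 17.6
[[0.0,-0.0,-0.0,0.4,-0.1,2.2,40],[0.0,-0.0,-0.0,0.4,-0.1,2.2,40],[0.0,-0.0,-0.0,0.4,-0.1,2.2,40],[0.0,-0.0,-0.0,0.4,-0.1,2.2,40],[0.0,-0.0,-0.0,0.4,-0.1,2.2,40],[0.0,-0.0,-0.0,0.4,-0.1,2.2,40],[0.0,-0.0,-0.0,0.4,-0.1,2.2,40],[0.0,-0.0,-0.0,0.4,-0.1,2.2,40]]
```

Call:
jog_arm:
  deltas:
    - [[0,0,0,0.6,-0.2,2.5,40],[0,0,0,0.6,-0.2,3,40],[0,0,0,0.6,-0.2,3,40],[0,0,0,0.5,0,3,40],[0,0,0,0.4,0,3,40],[0,0,0,0.2,0,2.5,40],[0,0,0,0,0,0.8,40],[0,0,0,0,0,0,20]]

```text
time_s: 45.2
eef_pos: [0.6513, 0.125, 0.2173]
tcp_rot: [[0.932, 0.362, 0.009], [0.362, -0.932, -0.004], [0.007, 0.007, -1.0]]
force: [-0.6, 0.2, -0.7]
width: 0.0233
```

Call:
jog_arm:
  deltas:
    - [[0,0,0,0,0,0,0],[0,0,0,0,0,0,0],[0,0,0,0,0,0,0],[0,0,0,0,0,0,0],[0,0,0,0,0,0,0],[0,0,0,0,0,0,0],[0,0,0,0,0,0,0],[0,0,0,0,0,0,0]]
  force: 80

```text
time_s: 45.87
eef_pos: [0.6513, 0.1249, 0.2175]
tcp_rot: [[0.932, 0.362, 0.009], [0.362, -0.932, -0.004], [0.007, 0.007, -1.0]]
force: [0.5, -0.1, -0.2]
width: 0.0063
```

```bash
python3 look.py w41 1
```

```text
45.87 [651.3 124.9 217.5] 21.21 tilt [ 0.009 -0.004] F [ 0.5 -0.1 -0.2] w 6.3
```

Call:
jog_arm:
  deltas:
    - [[0,0,0,0,0,-1,0],[0,0,0,0,0,-3,0],[0,0,0,0,0,-3.5,0],[0,0,0,0,0,-3.5,0],[0,0,0,0,0,-2.5,0],[0,0,0,0,0,-2,0],[0,0,0,0,0,-0.5,0],[0,0,0,0,0,0,0]]

```text
time_s: 46.58
eef_pos: [0.6513, 0.1251, 0.2357]
tcp_rot: [[0.932, 0.362, 0.01], [0.362, -0.932, -0.004], [0.008, 0.007, -1.0]]
force: [0.6, -0.5, -0.7]
width: 0.007
```

Call:
jog_arm:
  deltas:
    - [[0,0,0,-3,0,0,0],[0,0,0,-6,0,0,0],[0,0,0,-8,0,0,0],[0,0,0,-8,0,-0.1,0],[0,0,0,-8,0,-0.1,0],[0,0,0,-8,0,-0.1,0],[0,0,0,-8,0,-0.1,0],[0,0,0,-8,0,-0.1,0]]

```text
time_s: 47.25
eef_pos: [0.5924, 0.1025, 0.2347]
tcp_rot: [[0.932, 0.362, 0.008], [0.362, -0.932, -0.004], [0.006, 0.007, -1.0]]
force: [-0.6, 0.5, -0.4]
width: 0.0062
```

```bash
python3 look.py w42 1
```

```text
47.25 [592.4 102.5 234.7] 21.23 tilt [ 0.008 -0.004] F [-0.6  0.5 -0.4] w 6.2
```

Call:
jog_arm:
  deltas:
    - [[0,0,0,-8,0,-0.2,0],[0,0,0,-8,0,-0.2,0],[0,0,0,-8,0,-0.2,0],[0,0,0,-8,0,-0.2,0],[0,0,0,-8,0,-0.2,0],[0,0,0,-8,0,-0.2,0],[0,0,0,-8,0,-0.2,0],[0,0,0,-6,0,0,0]]

```text
time_s: 47.97
eef_pos: [0.5274, 0.0773, 0.2364]
tcp_rot: [[0.932, 0.362, 0.007], [0.362, -0.932, -0.005], [0.005, 0.007, -1.0]]
force: [-0.2, 1.3, -0.6]
width: 0.0067
```

```bash
python3 look.py w43 1; python3 -c "
from h import *
plan(547,-40,243,-0.8,16,0,[.4,.8,1,1,1,1,1,1,1,1,.8,.6,.4,.2,0,0])"
```

```text
47.97 [527.4  77.3 236.4] 21.22 tilt [ 0.007 -0.005] F [-0.2  1.3 -0.6] w 6.7
t 48.02 from [526.5  77.  236.3] yaw 21.2 dist 119.0
[[0.0,-0.0,0.8,-0.8,4.2,-0.2,0],[0.0,-0.0,1.6,-1.5,8.3,-0.4,0],[0.0,-0.0,2.0,-1.6,10.5,-0.5,0],[0.0,-0.0,2.0,-1.3,10.5,-0.5,0],[0.0,-0.0,2.0,-0.9,10.6,-0.5,0],[0.0,-0.0,2.0,-0.6,10.6,-0.6,0],[0.0,-0.0,2.0,-0.2,10.6,-0.6,0],[0.0,-0.0,2.0,0.2,10.6,-0.6,0]]
[[0.0,-0.0,2.0,0.5,10.6,-0.6,0],[0.0,-0.0,2.0,0.9,10.6,-0.6,0],[0.0,-0.0,1.6,1.0,8.4,-0.5,0],[0.0,-0.0,1.2,0.9,6.3,-0.4,0],[0.0,-0.0,0.8,0.7,4.2,-0.2,0],[0.0,-0.0,0.4,0.4,2.1,-0.1,0],[0.0,-0.0,0.0,0.0,0.0,0.0,0],[0.0,-0.0,0.0,0.0,0.0,0.0,0]]
```

Call:
jog_arm:
  deltas:
    - [[0,0,0.8,-2,4.5,-0.3,0],[0,0,1.6,-2,9,-0.5,0],[0,0,2,-2,12,-0.6,0],[0,0,2,-1.5,13,-0.6,0],[0,0,2,-0.9,14,-0.6,0],[0,0,2,0,14,-0.6,0],[0,0,2,0.8,14,-0.6,0],[0,0,2,1,14,-0.6,0]]

```text
time_s: 48.68
eef_pos: [0.5455, -0.0247, 0.2423]
tcp_rot: [[0.995, 0.097, 0.009], [0.097, -0.995, -0.006], [0.008, 0.007, -1.0]]
force: [0.2, 0.2, -0.7]
width: 0.0064
```

Call:
jog_arm:
  deltas:
    - [[0,0,2,1.5,14,-0.6,0],[0,0,2,1.5,13,-0.6,0],[0,0,1.5,1.5,10,-0.5,0],[0,0,1,1,7,-0.3,0],[0,0,0.5,0.8,4,-0.2,0],[0,0,0,0.4,2,0,0],[0,0,0,0,0,0,0],[0,0,0,0,0,0,0]]

```text
time_s: 49.35
eef_pos: [0.5569, -0.0863, 0.2452]
tcp_rot: [[0.999, -0.048, 0.01], [-0.048, -0.999, -0.009], [0.011, 0.008, -1.0]]
force: [0.5, 0.4, -1.1]
width: 0.0064
```

```bash
python3 look.py w44 2; python3 -c "
from h import *
plan(547.2,-88,215,-0.8,8,0,[.5,1,1,1,1,1,.6,.2])"
```

```text
49.4 [556.9 -86.1 245.2] -2.73 tilt [ 0.01  -0.009] F [-0.8 -0.1 -0.5] w 6.6
t 49.45 from [556.8 -85.9 245.2] yaw -2.7 dist 31.8
[[0.0,-0.0,-0.2,-0.8,0.2,2.4,0],[0.1,-0.1,-0.3,-1.6,0.4,4.8,0],[0.1,-0.1,-0.3,-1.6,0.4,4.8,0],[0.1,-0.1,-0.3,-1.5,0.4,4.8,0],[0.1,-0.1,-0.3,-1.5,0.4,4.8,0],[0.1,-0.1,-0.3,-1.5,0.4,4.8,0],[0.0,-0.1,-0.2,-0.9,0.2,2.9,0],[0.0,-0.0,-0.1,-0.3,0.1,1.0,0]]
```

Call:
jog_arm:
  deltas:
    - [[0,0,-0.2,-1,0.2,2,0],[0,0,-0.3,-1.8,0.3,4,0],[0,0,-0.3,-1.8,0.3,5,0],[0,0,-0.3,-1.7,0.3,5,0],[0,0,-0.3,-1.6,0.3,5,0],[0,0,-0.2,-1.2,0.3,4,0],[0,0,-0.1,-0.5,0,2,0],[0,0,0,0,0,0,0]]

```text
time_s: 50.12
eef_pos: [0.5452, -0.085, 0.2141]
tcp_rot: [[1.0, -0.011, 0.008], [-0.011, -1.0, -0.008], [0.008, 0.007, -1.0]]
force: [0.6, -0.5, -0.4]
width: 0.0062
```

```bash
python3 look.py w45 2; python3 -c "
from h import *
plan(547.3,-88,158,-0.8,8,0,[.5,1,1,1,1,1,.6,.2])
import cv2
im=cv2.imread('pics/w45.png');cv2.imwrite('pics/w45z.png',cv2.resize(im[160:400,150:510],None,fx=2.2,fy=2.2))"
```

```text
50.17 [545.3 -85.  214.3] -0.62 tilt [ 0.008 -0.008] F [-0.1 -0.1 -0.3] w 6.6
t 50.22 from [545.7 -85.1 214.8] yaw -0.6 dist 56.9
[[0.0,-0.0,0.0,0.1,0.2,4.5,0],[0.1,-0.1,0.0,0.2,0.4,9.0,0],[0.1,-0.1,0.0,0.2,0.4,9.0,0],[0.1,-0.1,0.0,0.2,0.4,9.0,0],[0.1,-0.1,0.0,0.2,0.4,9.0,0],[0.1,-0.1,0.0,0.2,0.4,9.0,0],[0.0,-0.1,0.0,0.2,0.3,5.4,0],[0.0,-0.0,0.0,0.1,0.1,1.8,0]]
```

Call:
jog_arm:
  deltas:
    - [[0,0,0,0,0.5,2,0],[0,0,0,0,0.5,4,0],[0,0,0,0,0.4,4,0],[0,0,0,0,0.3,4,0],[0,0,0,0,0.3,4,0],[0,0,0,0,0,4,0],[0,0,0,0,0,4,0],[0,0,0,0,0,4,0]]

```text
time_s: 50.88
eef_pos: [0.5478, -0.0883, 0.1841]
tcp_rot: [[1.0, -0.011, 0.013], [-0.011, -1.0, -0.009], [0.013, 0.009, -1.0]]
force: [-0.5, 0.0, -0.2]
width: 0.0068
```

Call:
jog_arm:
  deltas:
    - [[0,0,0,0,0,4,0],[0,0,0,0,0,4,0],[0,0,0,0,0,4,0],[0,0,0,0,0,4,0],[0,0,0,0,0,3,0],[0,0,0,0,0,2,0],[0,0,0,0,0,1.5,0],[0,0,0,0,0,1,0]]

```text
time_s: 51.55
eef_pos: [0.5482, -0.0881, 0.1588]
tcp_rot: [[1.0, -0.011, 0.012], [-0.011, -1.0, -0.008], [0.012, 0.008, -1.0]]
force: [-2.1, 0.8, 4.2]
width: 0.0069
```

Call:
jog_arm:
  deltas:
    - [[0,0,0,0,0,1,0],[0,0,0,0,0,1,0],[0,0,0,0,0,1.5,0],[0,0,0,0,0,1.5,0],[0,0,0,0,0,1.5,0],[0,0,0,0,0,1.5,0],[0,0,0,0,0,1.5,0],[0,0,0,0,0,1.5,0]]

```text
time_s: 52.22
eef_pos: [0.5491, -0.0881, 0.1587]
tcp_rot: [[1.0, -0.012, 0.011], [-0.011, -1.0, -0.008], [0.011, 0.008, -1.0]]
force: [-4.2, 1.8, 7.2]
width: 0.0065
```

Call:
jog_arm:
  deltas:
    - [[0,0,0,-0.8,0,-0.5,0],[0,0,0,-0.8,0,-0.3,10],[0,0,0,0,0,0,38],[0,0,0,0,0,0,38],[0,0,0,0,0,-6,38],[0,0,0,0,0,-15,38],[0,0,0,0,0,-25,38],[0,0,0,0,0,-30,38]]

```text
time_s: 52.88
eef_pos: [0.5414, -0.0861, 0.2282]
tcp_rot: [[1.0, -0.012, -0.003], [-0.012, -1.0, -0.004], [-0.003, 0.004, -1.0]]
force: [-0.2, -0.6, 0.5]
width: 0.0323
```

```bash
python3 look.py w46 2;  python3 - <<'E'
from h import *
im=env.snapshot('scene');crop(im,120,120,240,180,3.3,'s46')
t=env.snapshot('top');crop(t,180,130,240,160,3.3,'t46')
E
```

```text
52.93 [545.8 -87.3 236.5] -0.66 tilt [ 0.01  -0.008] F [1.7 0.4 3.4] w 32.6
```

```bash
python3 - <<'E'
from h import *
T=cam("top");S=cam("scene")
t=lambda x,y:(180+(x+.5)/3.3-.5,130+(y+.5)/3.3-.5)
print("pot top",atz(T,t(91,424),.05)*1000,"scene",atz(S,(120+703/3.3-.5,120+310/3.3-.5),.05)*1000,"pad",atz(T,t(634,443),.006)*1000, atz(S,(120+173.5/3.3-.5,120+437/3.3-.5),.006)*1000)
plan(440,200,290,30,16,90,[.5,1,1,1,1,1,1,1,1,1,1,.8,.5,.2,.0,0])
E
```

```text
pot top [456.64025357 246.99939163  50.        ] scene [461.32382671 245.87441012  50.        ] pad [ 430.18455985 -291.22942554    6.        ] [ 430.81804908 -289.30245837    6.        ]
t 53.08 from [544.  -86.8 230.9] yaw -0.7 dist 310.7
[[0.0,-0.0,-1.3,-4.5,-11.9,-2.6,90],[0.0,-0.0,-2.6,-8.4,-24.0,-5.1,90],[0.0,-0.0,-2.6,-7.3,-24.3,-5.1,90],[0.0,-0.0,-2.6,-6.2,-24.6,-5.1,90],[0.0,-0.0,-2.6,-5.1,-24.9,-5.1,90],[0.0,-0.0,-2.6,-4.0,-25.1,-5.0,90],[0.0,-0.0,-2.6,-2.9,-25.2,-5.0,90],[0.0,-0.0,-2.6,-1.8,-25.3,-5.0,90]]
[[0.0,-0.0,-2.6,-0.6,-25.4,-5.0,90],[0.0,-0.0,-2.6,0.5,-25.4,-5.0,90],[0.0,-0.0,-2.6,1.6,-25.4,-5.0,90],[0.0,-0.0,-2.0,2.2,-20.2,-4.0,90],[0.0,-0.0,-1.3,1.8,-12.6,-2.5,90],[0.0,-0.0,-0.5,0.8,-5.0,-1.0,90],[0.0,-0.0,-0.0,0.0,0.0,0.0,90],[0.0,-0.0,-0.0,0.0,0.0,0.0,90]]
```

```bash
python3 - <<'E'
from h import *
plan(452,235,270,40,16,100,[.5,1,1,1,1,1,1,1,1,1,1,.8,.4,.1,.0,0])
E
```

```text
t 53.08 from [544.  -86.8 230.9] yaw -0.7 dist 337.0
[[0.0,-0.0,-1.7,-4.0,-13.6,-1.8,100],[0.0,-0.0,-3.4,-7.3,-27.4,-3.5,100],[0.0,-0.0,-3.4,-5.6,-27.8,-3.5,100],[0.0,-0.0,-3.4,-3.9,-28.1,-3.5,100],[0.0,-0.0,-3.4,-2.2,-28.3,-3.5,100],[0.0,-0.0,-3.4,-0.5,-28.3,-3.4,100],[0.0,-0.0,-3.4,1.2,-28.3,-3.4,100],[0.0,-0.0,-3.4,2.9,-28.2,-3.4,100]]
[[0.0,-0.0,-3.4,4.6,-28.0,-3.4,100],[0.0,-0.0,-3.4,6.2,-27.7,-3.4,100],[0.0,-0.0,-3.4,7.9,-27.2,-3.4,100],[0.0,-0.0,-2.8,7.6,-21.4,-2.7,100],[0.0,-0.0,-1.4,4.3,-10.5,-1.3,100],[0.0,-0.0,-0.3,1.1,-2.6,-0.3,100],[0.0,-0.0,-0.0,0.0,0.0,0.0,100],[0.0,-0.0,-0.0,0.0,0.0,0.0,100]]
```

Call:
jog_arm:
  deltas:
    - [[0,0,-1.7,-4,-13.6,-5,40],[0,0,-3.4,-7.3,-27.4,-6,40],[0,0,-3.4,-5.6,-27.8,-6,40],[0,0,-3.4,-3.9,-28.1,-6,60],[0,0,-3.4,-2.2,-28.3,-5,80],[0,0,-3.4,-0.5,-28.3,-5,100],[0,0,-3.4,1.2,-28.3,-4,100],[0,0,-3.4,2.9,-28.2,-4,100]]

```text
time_s: 53.75
eef_pos: [0.4733, 0.1264, 0.2608]
tcp_rot: [[0.899, 0.438, -0.018], [0.439, -0.899, -0.003], [-0.017, -0.005, -1.0]]
force: [1.1, -0.5, -0.4]
width: 0.0855
```

Call:
jog_arm:
  deltas:
    - [[0,0,-3.4,4.6,-28,-2,100],[0,0,-3.4,6.2,-27.7,0,100],[0,0,-3.4,7.9,-24,0,100],[0,0,-2.5,6,-16,0,100],[0,0,-1,3,-6,0,100],[0,0,0,0,0,0,100],[0,0,0,0,0,0,100],[0,0,0,0,0,0,100]]

```text
time_s: 54.42
eef_pos: [0.4297, 0.2399, 0.2553]
tcp_rot: [[0.748, 0.662, -0.035], [0.663, -0.749, -0.004], [-0.029, -0.02, -0.999]]
force: [0.7, 0.1, -0.3]
width: 0.0856
```

```bash
python3 look.py w47 2; python3 -c "
from h import *
plan(457,247,150,40,16,100)"
```

```text
54.47 [429.8 239.6 255.2] 41.49 tilt [-0.035 -0.004] F [-0.3  0.9  0.2] w 85.3
t 54.52 from [430.1 239.5 255.5] yaw 41.5 dist 109.1
[[-0.1,0.1,0.1,1.8,0.9,6.5,100],[-0.1,0.1,0.1,1.7,0.9,6.5,100],[-0.1,0.1,0.1,1.7,0.9,6.5,100],[-0.1,0.1,0.1,1.7,0.9,6.5,100],[-0.1,0.1,0.1,1.7,0.9,6.5,100],[-0.1,0.1,0.1,1.7,0.8,6.5,100],[-0.1,0.1,0.1,1.7,0.8,6.6,100],[-0.1,0.1,0.1,1.7,0.8,6.6,100]]
[[-0.1,0.1,0.1,1.7,0.8,6.6,100],[-0.1,0.1,0.1,1.7,0.8,6.6,100],[-0.1,0.1,0.1,1.7,0.8,6.6,100],[-0.1,0.1,0.1,1.6,0.8,6.6,100],[-0.1,0.1,0.1,1.6,0.8,6.6,100],[-0.1,0.1,0.1,1.6,0.8,6.6,100],[-0.1,0.1,0.1,1.6,0.7,6.6,100],[-0.1,0.1,0.1,1.6,0.7,6.6,100]]
```

```bash
python3 - <<'E'
from edge import *
print(pt(441.5,271.5,.05), pt(397,271,.05),pt(486,271,.05), "blue",pt(275,378,.05))
plan(459.5,248,110,40,16,100)
E
```

```text
[458.7 250.6  50. ] [435.3 230.1  50. ] [481.5 271.6  50. ] blue [421.5 109.   50. ]
t 54.52 from [430.1 239.5 255.5] yaw 41.5 dist 148.7
[[-0.1,0.1,0.1,2.0,1.0,9.0,100],[-0.1,0.1,0.1,2.0,1.0,9.0,100],[-0.1,0.1,0.1,2.0,1.0,9.0,100],[-0.1,0.1,0.1,1.9,1.0,9.0,100],[-0.1,0.1,0.1,1.9,0.9,9.0,100],[-0.1,0.1,0.1,1.9,0.9,9.0,100],[-0.1,0.1,0.1,1.9,0.9,9.0,100],[-0.1,0.1,0.1,1.9,0.9,9.1,100]]
[[-0.1,0.1,0.1,1.9,0.9,9.1,100],[-0.1,0.1,0.1,1.9,0.9,9.1,100],[-0.1,0.1,0.1,1.8,0.9,9.1,100],[-0.1,0.1,0.1,1.8,0.8,9.1,100],[-0.1,0.1,0.1,1.8,0.8,9.1,100],[-0.1,0.1,0.1,1.8,0.8,9.1,100],[-0.1,0.1,0.1,1.8,0.8,9.1,100],[-0.1,0.1,0.1,1.8,0.8,9.1,100]]
```

Call:
jog_arm:
  deltas:
    - [[0,0.3,0.2,3,0.5,8,100],[0,0.3,0.2,4,0.5,12,100],[0,0.3,0.2,4,0.5,15,100],[0,0.3,0.2,4,0.5,16,100],[0,0.3,0.2,4,0.5,16,100],[0,0.2,0.2,3,0.5,16,100],[0,0.2,0.2,3,0.5,12,100],[0,0,0,2,0,8,100]]

```text
time_s: 55.18
eef_pos: [0.4587, 0.2502, 0.1487]
tcp_rot: [[0.776, 0.63, 0.002], [0.63, -0.776, 0.021], [0.015, -0.015, -1.0]]
force: [-0.9, 0.7, -0.0]
width: 0.0854
```

```bash
python3 look.py w48 2; python3 -c "
from h import *
plan(458.5,249.5,80,40,8,100)"
```

```text
55.23 [457.6 249.9 147. ] 39.08 tilt [-0.001  0.02 ] F [ 0.5 -0.5 -1.6] w 85.2
t 55.28 from [457.7 250.1 148.2] yaw 39.1 dist 68.2
[[-0.1,-0.1,-0.1,-0.1,0.3,8.5,100],[-0.1,-0.1,-0.1,-0.1,0.2,8.5,100],[-0.1,-0.1,-0.1,-0.0,0.2,8.5,100],[-0.1,-0.1,-0.1,-0.0,0.2,8.5,100],[-0.1,-0.1,-0.1,-0.0,0.2,8.5,100],[-0.1,-0.1,-0.1,-0.0,0.2,8.5,100],[-0.1,-0.1,-0.1,0.0,0.2,8.5,100],[-0.1,-0.1,-0.1,0.0,0.1,8.5,100]]
```

```bash
python3 - <<'E'
from edge import *
print(pt(391,291,.05), pt(328,291,.05),pt(454,291,.05))
plan(457.5,250,75,40,8,100)
E
```

```text
[458.1 251.   50. ] [433.8 231.4  50. ] [482.5 270.7  50. ]
t 55.28 from [457.7 250.1 148.2] yaw 39.1 dist 73.2
[[-0.1,-0.1,-0.1,-0.1,0.1,9.2,100],[-0.1,-0.1,-0.1,-0.1,0.1,9.2,100],[-0.1,-0.1,-0.1,-0.1,0.1,9.2,100],[-0.1,-0.1,-0.1,-0.1,0.1,9.2,100],[-0.1,-0.1,-0.1,-0.1,0.1,9.2,100],[-0.1,-0.1,-0.1,-0.1,0.0,9.2,100],[-0.1,-0.1,-0.1,-0.1,0.0,9.2,100],[-0.1,-0.1,-0.1,-0.0,0.0,9.2,100]]
```

Call:
jog_arm:
  deltas:
    - [[-0.1,-0.1,-0.1,0,-0.1,6,100],[-0.1,-0.1,-0.1,0,-0.1,9,100],[-0.1,-0.1,-0.1,0,-0.1,11,100],[-0.1,-0.1,-0.1,0,0,11,100],[-0.1,-0.1,-0.1,0,0,11,100],[-0.1,-0.1,-0.1,0,0,11,100],[-0.1,-0.1,-0.1,0,0,8,100],[0,0,0,0,0,4,100]]

```text
time_s: 55.95
eef_pos: [0.4607, 0.2517, 0.0739]
tcp_rot: [[0.768, 0.64, 0.005], [0.64, -0.768, 0.003], [0.006, 0.0, -1.0]]
force: [0.1, -0.7, -0.1]
width: 0.0855
```

```bash
python3 look.py w49 2; python3 -c "
from h import *
plan(458,250.7,30,40,8,100)
im=env.snapshot('scene');crop(im,260,120,150,150,4,'s49')"
```

```text
56.0 [459.9 251.4  73.1] 39.82 tilt [0.003 0.003] F [-0.2 -0.8  0.5] w 85.3
t 56.05 from [460.3 251.5  74. ] yaw 39.8 dist 44.1
[[-0.0,-0.0,-0.0,-0.3,-0.1,5.5,100],[-0.0,-0.0,-0.0,-0.3,-0.1,5.5,100],[-0.0,-0.0,-0.0,-0.3,-0.1,5.5,100],[-0.0,-0.0,-0.0,-0.3,-0.1,5.5,100],[-0.0,-0.0,-0.0,-0.3,-0.1,5.5,100],[-0.0,-0.0,-0.0,-0.3,-0.1,5.5,100],[-0.0,-0.0,-0.0,-0.3,-0.1,5.5,100],[-0.0,-0.0,-0.0,-0.3,-0.1,5.5,100]]
```

Call:
jog_arm:
  deltas:
    - [[0,0,0,-0.5,0,5,100],[0,0,0,-0.5,-0.1,8,100],[0,0,0,-0.5,-0.1,9,100],[0,0,0,-0.3,0,9,100],[0,0,0,0,0,9,100],[0,0,0,0,0,8,100],[0,0,0,0,0,5,100],[0,0,0,0,0,2,100]]

```text
time_s: 56.77
eef_pos: [0.4625, 0.2519, 0.017]
tcp_rot: [[0.768, 0.64, 0.011], [0.64, -0.768, 0.006], [0.012, 0.002, -1.0]]
force: [-0.6, -0.1, 0.2]
width: 0.0855
```

```bash
python3 look.py w50 2; python3 -c "
from h import *
plan(458,250.7,10,40,8,100)
im=env.snapshot('scene');crop(im,260,120,150,150,4,'s50')"
```

```text
56.82 [462.1 251.7  16.7] 39.8 tilt [0.01  0.006] F [-0.6 -0.1 -0.6] w 85.4
t 56.87 from [462.4 251.9  17.4] yaw 39.8 dist 8.7
[[0.0,-0.1,-0.0,-0.5,-0.2,0.9,100],[0.0,-0.1,-0.0,-0.5,-0.2,0.9,100],[0.0,-0.1,-0.0,-0.5,-0.2,0.9,100],[0.0,-0.1,-0.0,-0.5,-0.2,0.9,100],[0.0,-0.1,-0.0,-0.5,-0.2,0.9,100],[0.0,-0.1,-0.0,-0.5,-0.2,0.9,100],[0.0,-0.1,-0.0,-0.5,-0.2,0.9,100],[0.0,-0.1,-0.0,-0.5,-0.2,0.9,100]]
```

Call:
jog_arm:
  deltas:
    - [[0,0,0,-1,-0.2,0.5,100],[0,-0.1,0,-1,-0.2,1,100],[0,-0.1,0,-1,-0.2,1,100],[0,-0.1,0,-1,-0.2,1.5,100],[0,-0.1,0,-0.8,0,1.5,100],[0,-0.1,0,-0.5,0,1,100],[0,0,0,0,0,0.5,100],[0,0,0,0,0,0,100]]

```text
time_s: 57.58
eef_pos: [0.4604, 0.2501, 0.0129]
tcp_rot: [[0.768, 0.64, 0.01], [0.64, -0.768, 0.002], [0.009, 0.005, -1.0]]
force: [-0.6, -0.1, -0.0]
width: 0.085
```

```bash
python3 look.py w51 2; python3 - <<'E'
from edge import *
print(pt(376,404,.05))
E
```

```text
57.63 [460.5 250.   13. ] 39.81 tilt [0.01  0.002] F [ 0.4 -0.3  0.1] w 85.4
[454.1 251.8  50. ]
```

Call:
jog_arm:
  deltas:
    - [[0,0,0,-0.8,0,1,100],[0,-0.1,0,-0.8,0,1.2,100],[0,-0.1,0,-0.8,0,1.2,100],[0,-0.1,0,-0.6,0,1.2,100],[0,-0.1,0,-0.3,0,1,100],[0,0,0,0,0,0,50],[0,0,0,0,0,0,50],[0,0,0,0,0,0,50]]
  force: 60

```text
time_s: 58.35
eef_pos: [0.4587, 0.2482, 0.0073]
tcp_rot: [[0.768, 0.64, 0.006], [0.64, -0.768, -0.002], [0.003, 0.005, -1.0]]
force: [-1.6, -0.3, 3.5]
width: 0.0621
```

Call:
jog_arm:
  deltas:
    - [[0,0,0,0,0,0,50],[0,0,0,0,0,0,50],[0,0,0,0,0,0,50],[0,0,0,0,0,0,50],[0,0,0,0,0,0,50],[0,0,0,0,0,0,50],[0,0,0,0,0,0,50],[0,0,0,0,0,0,50]]

```text
time_s: 59.02
eef_pos: [0.4587, 0.2482, 0.0074]
tcp_rot: [[0.768, 0.64, 0.006], [0.64, -0.768, -0.002], [0.003, 0.005, -1.0]]
force: [0.3, 0.7, 0.3]
width: 0.0618
```

```bash
python3 look.py w52 1; python3 -c "
from h import *
im=env.snapshot('scene');crop(im,260,120,150,150,4,'s52')"
```

```text
59.02 [458.7 248.2   7.4] 39.8 tilt [ 0.006 -0.002] F [0.3 0.7 0.3] w 61.8
```

Call:
jog_arm:
  deltas:
    - [[0,0,0,0,0,0,50],[0,0,0,0,0,-3,50],[0,0,0,0,0,-6,50],[0,0,0,0,0,-10,50],[0,0,0,0,0,-14,50],[0,0,0,0,0,-18,50],[0,0,0,0,0,-18,50],[0,0,0,0,0,-18,50]]
  force: 90

```text
time_s: 59.78
eef_pos: [0.4484, 0.2446, 0.0905]
tcp_rot: [[0.768, 0.64, -0.016], [0.64, -0.768, -0.01], [-0.018, -0.002, -1.0]]
force: [-0.3, 0.6, -4.1]
width: 0.0619
```

```bash
python3 look.py w53 1; python3 -c "
from h import *
plan(455,240,260,40,8,50)"
```

```text
59.78 [448.4 244.6  90.5] 39.8 tilt [-0.016 -0.01 ] F [-0.3  0.6 -4.1] w 61.9
t 59.83 from [451.4 245.8  94.7] yaw 39.8 dist 165.4
[[-0.0,0.1,-0.0,-0.4,0.8,-20.7,50],[-0.0,0.1,-0.0,-0.3,0.8,-20.7,50],[-0.0,0.1,-0.0,-0.3,0.8,-20.7,50],[-0.0,0.1,-0.0,-0.3,0.8,-20.7,50],[-0.0,0.1,-0.0,-0.2,0.8,-20.7,50],[-0.0,0.1,-0.0,-0.2,0.8,-20.7,50],[-0.0,0.1,-0.0,-0.2,0.8,-20.7,50],[-0.0,0.1,-0.0,-0.2,0.8,-20.7,50]]
```

Call:
jog_arm:
  deltas:
    - [[0,0.1,0,-0.5,0.5,-18,50],[0,0.1,0,-0.5,0.5,-22,50],[0,0.1,0,0,0.5,-22,50],[0,0.1,0,0,0.5,-22,50],[0,0.1,0,0,0.5,-22,50],[0,0.1,0,0,0.5,-20,50],[0,0.1,0,0,0.5,-16,50],[0,0,0,0,0,-8,50]]

```text
time_s: 60.5
eef_pos: [0.4482, 0.2409, 0.2474]
tcp_rot: [[0.768, 0.64, -0.007], [0.64, -0.768, -0.002], [-0.007, -0.003, -1.0]]
force: [1.1, -0.5, -3.3]
width: 0.0617
```

```bash
python3 look.py w54 1; python3 -c "
from h import *
plan(430,-280,255,-35,24,50,[.4,.7]+[1]*17+[.8,.5,.3,0,0])"
```

```text
60.5 [448.2 240.9 247.4] 39.83 tilt [-0.007 -0.002] F [ 1.1 -0.5 -3.3] w 61.7
t 60.55 from [448.9 241.3 248.7] yaw 39.8 dist 521.7
[[0.0,0.0,1.5,-7.1,7.9,-0.1,50],[0.0,0.0,2.7,-12.0,14.1,-0.2,50],[0.0,0.0,3.8,-16.2,20.9,-0.3,50],[0.0,0.0,3.8,-14.8,22.0,-0.3,50],[0.0,0.0,3.8,-13.3,22.9,-0.3,50],[0.0,0.0,3.8,-11.7,23.7,-0.3,50],[0.0,0.0,3.8,-10.1,24.5,-0.3,50],[0.0,0.0,3.8,-8.5,25.1,-0.3,50]]
[[0.0,0.0,3.8,-6.8,25.6,-0.3,50],[0.0,0.0,3.8,-5.1,26.0,-0.3,50],[0.0,0.0,3.8,-3.4,26.3,-0.3,50],[0.0,0.0,3.8,-1.6,26.4,-0.3,50],[0.0,0.0,3.8,0.1,26.5,-0.3,50],[0.0,0.0,3.8,1.9,26.4,-0.3,50],[0.0,0.0,3.8,3.6,26.2,-0.3,50],[0.0,0.0,3.8,5.3,25.9,-0.3,50]]
[[0.0,0.0,3.8,7.1,25.5,-0.3,50],[0.0,0.0,3.8,8.7,25.0,-0.3,50],[0.0,0.0,3.8,10.4,24.4,-0.3,50],[0.0,0.0,3.0,9.6,18.9,-0.3,50],[0.0,0.0,1.9,6.6,11.5,-0.2,50],[0.0,0.0,1.1,4.2,6.8,-0.1,50],[0.0,0.0,0.0,0.0,0.0,0.0,50],[0.0,0.0,0.0,0.0,0.0,0.0,50]]
```

Call:
jog_arm:
  deltas:
    - [[0,0,1.5,-7,8,-1,50],[0,0,2.7,-12,14,-1,50],[0,0,3.8,-16,21,-1,50],[0,0,3.8,-14.8,22,-1,50],[0,0,3.8,-13,23,-1,50],[0,0,3.8,-11.7,23.7,-1,50],[0,0,3.8,-10,24.5,-1,50],[0,0,3.8,-8.5,25,-1,50]]

```text
time_s: 61.22
eef_pos: [0.4327, 0.0468, 0.2452]
tcp_rot: [[0.979, 0.203, -0.023], [0.203, -0.979, -0.004], [-0.023, -0.001, -1.0]]
force: [0.9, -0.1, -4.1]
width: 0.0616
```

Call:
jog_arm:
  deltas:
    - [[0,0,3.8,-6.8,25.6,-0.5,50],[0,0,3.8,-5,26,-0.5,50],[0,0,3.8,-3.4,26.3,-0.5,50],[0,0,3.8,-1.6,26.4,-0.3,50],[0,0,3.8,0,26.5,-0.3,50],[0,0,3.8,1.9,26.4,-0.3,50],[0,0,3.8,3.6,26.2,-0.3,50],[0,0,3.8,5.3,25.9,-0.3,50]]

```text
time_s: 61.88
eef_pos: [0.4032, -0.1756, 0.2342]
tcp_rot: [[0.934, -0.355, -0.046], [-0.355, -0.935, 0.001], [-0.044, 0.015, -0.999]]
force: [0.9, 0.2, -3.4]
width: 0.0615
```

```bash
python3 -c "
from h import *
plan(430,-280,255,-35,8,50,[1,1,1,.8,.4,.1,0,0])"
```

```text
t 61.88 from [ 403.2 -175.6  234.2] yaw -20.8 dist 109.8
[[0.3,0.6,3.3,14.2,20.6,-5.2,50],[0.3,0.6,3.3,15.4,19.7,-5.1,50],[0.3,0.6,3.3,16.6,18.7,-5.1,50],[0.2,0.4,2.6,14.2,14.2,-4.0,50],[0.1,0.2,1.3,7.4,6.7,-2.0,50],[0.0,0.1,0.3,1.9,1.6,-0.5,50],[0.0,0.0,0.0,0.0,0.0,0.0,50],[0.0,0.0,0.0,0.0,0.0,0.0,50]]
```

Call:
jog_arm:
  deltas:
    - [[0.3,0.6,3.3,12,18,0,50],[0.3,0.6,3.3,14,17,0,50],[0.3,0.6,3.3,15,16,0,50],[0.2,0.4,2,12,12,0,50],[0.1,0.2,1,6,6,0,50],[0,0,0,2,2,0,50],[0,0,0,0,0,0,50],[0,0,0,0,0,0,50]]

```text
time_s: 62.55
eef_pos: [0.4136, -0.2735, 0.219]
tcp_rot: [[0.815, -0.579, -0.019], [-0.578, -0.816, 0.012], [-0.023, 0.001, -1.0]]
force: [-0.1, 0.4, -3.9]
width: 0.0618
```

```bash
python3 look.py w55 2; python3 -c "
from h import *
plan(430.5,-290,120,-35,8,50)"
```

```text
62.6 [ 413.5 -273.2  219. ] -35.32 tilt [-0.019  0.012] F [-1.1 -0.4 -4.2] w 61.2
t 62.65 from [ 413.9 -273.2  219.3] yaw -35.3 dist 102.1
[[0.0,0.2,-0.0,3.2,0.5,12.3,50],[0.0,0.2,-0.0,3.2,0.5,12.4,50],[0.0,0.2,-0.0,3.1,0.5,12.4,50],[0.0,0.2,-0.0,3.1,0.5,12.4,50],[0.0,0.2,-0.0,3.0,0.5,12.4,50],[0.0,0.2,-0.0,3.0,0.5,12.4,50],[0.0,0.2,-0.0,3.0,0.5,12.4,50],[0.0,0.2,-0.0,2.9,0.5,12.4,50]]
```

```bash
python3 - <<'E'
from edge import *
print(pt(434,250,.006),pt(363,250,.006),pt(505,250,.006),pt(434,180,.006))
# pot centre rel to TCP: lid at image (393,412)
p,R,_,_=st(s)
W2=W
def lid(x,y,h):
    o,d=ray(W,f(x,y)); zl=p[2]+h; q=o+d*(zl-o[2])/d[2]; return np.round((R.T@(q-p))*1000,1)
print("lid in tool", lid(393,410,.0426), lid(265,420,.0426),lid(520,420,.0426))
E
```

```text
[ 432.7 -288.2    6. ] [ 391.4 -259.3    6. ] [ 473.6 -316.9    6. ] [ 459.9 -248.     6. ]
lid in tool [  0.3  -7.2 -42.6] [-30.3  -4.1 -41.9] [ 30.3  -5.  -43.3]
```

```bash
python3 - <<'E'
from edge import *
p,R,_,_=st(s)
for h in (.0426,.0326,-.0074):
    o,d=ray(W,f(393,{.0426:309,.0326:299,-.0074:264}[h])); q=o+d*(p[2]+h-o[2])/d[2]; print(h,np.round((R.T@(q-p))*1000,1))
E
```

```text
0.0426 [  0.3 -32.1 -42.7]
0.0326 [  0.3 -31.6 -32.7]
-0.0074 [  0.3 -31.9   7.4]
```

```bash
python3 -c "
from h import *
plan(431.5,-289.6,120,-35,8,50,[.6,1,1.2,1.2,1.2,1,.6,.2])"
```

```text
t 62.65 from [ 413.9 -273.2  219.3] yaw -35.3 dist 102.2
[[0.0,0.1,-0.0,2.2,0.3,8.5,50],[0.0,0.2,-0.0,3.7,0.4,14.1,50],[0.0,0.2,-0.1,4.4,0.5,17.0,50],[0.0,0.2,-0.1,4.3,0.5,17.0,50],[0.0,0.2,-0.1,4.3,0.6,17.0,50],[0.0,0.2,-0.0,3.5,0.5,14.2,50],[0.0,0.1,-0.0,2.1,0.3,8.5,50],[0.0,0.0,-0.0,0.7,0.1,2.8,50]]
```

Call:
jog_arm:
  deltas:
    - [[0,0.1,0,2.2,0.3,8,50],[0,0.2,0,3.7,0.4,14,50],[0,0.2,0,4.4,0.5,17,50],[0,0.2,0,4.3,0.5,17,50],[0,0.2,0,4,0.5,17,50],[0,0.2,0,3,0.5,14,50],[0,0.1,0,1.5,0.2,8,50],[0,0,0,0,0,2,50]]

```text
time_s: 63.32
eef_pos: [0.4343, -0.2843, 0.1191]
tcp_rot: [[0.822, -0.569, 0.006], [-0.569, -0.822, -0.005], [0.007, 0.001, -1.0]]
force: [-0.9, -0.0, -4.2]
width: 0.0613
```

```bash
python3 look.py w56 2; python3 -c "
from h import *
plan(431.5,-289.6,50,-35,8,50,[.6,1,1.2,1.2,1.2,1,.6,.2])"
```

```text
63.37 [ 434.  -284.   119.1] -34.72 tilt [ 0.005 -0.004] F [-0.4  0.8 -4. ] w 61.2
t 63.42 from [ 434.5 -284.6  120.2] yaw -34.7 dist 70.4
[[0.0,-0.0,0.0,-0.0,0.5,6.0,50],[0.0,-0.1,0.0,-0.0,0.8,10.0,50],[0.0,-0.1,0.0,0.0,1.0,12.0,50],[0.0,-0.1,0.0,0.0,1.0,12.0,50],[0.0,-0.1,0.0,0.0,1.0,12.0,50],[0.0,-0.1,0.0,0.0,0.8,10.0,50],[0.0,-0.0,0.0,0.0,0.5,6.0,50],[0.0,-0.0,0.0,0.0,0.2,2.0,50]]
```

```bash
python3 - <<'E'
from edge import *
print(pt(393,292,.006),pt(298,290,.006),pt(488,290,.006),pt(393,197,.006))
E
```

```text
[ 431.8 -288.9    6. ] [ 391.2 -259.5    6. ] [ 473.6 -316.6    6. ] [ 459.9 -248.2    6. ]
```

Call:
jog_arm:
  deltas:
    - [[0,0,0,0,0.6,6,50],[0,0,0,0,0.9,10,50],[0,0,0,0,1,12,50],[0,0,0,0,1,12,50],[0,0,0,0,1,12,50],[0,0,0,0,0.7,10,50],[0,0,0,0,0.3,6,50],[0,0,0,0,0,1,50]]

```text
time_s: 64.08
eef_pos: [0.4367, -0.294, 0.053]
tcp_rot: [[0.822, -0.569, 0.018], [-0.569, -0.822, -0.015], [0.023, 0.003, -1.0]]
force: [0.2, -0.6, -3.9]
width: 0.0615
```

```bash
python3 look.py w57 2; python3 -c "
from h import *
plan(431.8,-289.2,14,-35,8,50,[.6,1,1.2,1.2,1.2,1,.6,.2])"
```

```text
64.13 [ 436.8 -294.    53.2] -34.67 tilt [ 0.018 -0.015] F [ 0.8 -0.7 -4.7] w 61.4
t 64.18 from [ 437.1 -294.2   53.8] yaw -34.7 dist 40.5
[[0.0,-0.1,0.0,-0.7,-0.1,3.4,50],[0.0,-0.2,0.0,-1.2,-0.2,5.7,50],[0.0,-0.2,0.1,-1.4,-0.2,6.8,50],[0.0,-0.2,0.1,-1.3,-0.2,6.8,50],[0.0,-0.2,0.1,-1.3,-0.2,6.8,50],[0.0,-0.2,0.0,-1.1,-0.2,5.7,50],[0.0,-0.1,0.0,-0.6,-0.1,3.4,50],[0.0,-0.0,0.0,-0.2,-0.0,1.1,50]]
```

Call:
jog_arm:
  deltas:
    - [[0,-0.2,0,-1,-0.1,2,50],[0,-0.3,0,-1.5,-0.2,4,50],[0,-0.3,0,-1.5,-0.2,5,50],[0,-0.3,0,-1.5,-0.2,5,50],[0,-0.2,0,-1.5,-0.2,5,50],[0,-0.1,0,-1,-0.1,3,50],[0,0,0,-0.5,0,1,50],[0,0,0,0,0,0,50]]

```text
time_s: 64.85
eef_pos: [0.4327, -0.29, 0.029]
tcp_rot: [[0.823, -0.569, 0.001], [-0.569, -0.823, -0.004], [0.003, 0.003, -1.0]]
force: [-0.2, 0.4, -3.6]
width: 0.0616
```

```bash
python3 look.py w58 2; python3 -c "
from h import *
plan(431.8,-289.2,14,-35,8,50)"
```

```text
64.9 [ 432.7 -290.    29.1] -34.65 tilt [ 0.001 -0.005] F [-0.3  0.4 -4.2] w 61.6
t 64.95 from [ 432.9 -290.2   29.4] yaw -34.6 dist 15.4
[[0.0,-0.0,0.0,-0.2,-0.0,1.9,50],[0.0,-0.0,0.0,-0.2,-0.0,1.9,50],[0.0,-0.0,0.0,-0.2,-0.0,1.9,50],[0.0,-0.0,0.0,-0.2,-0.0,1.9,50],[0.0,-0.0,0.0,-0.2,-0.0,1.9,50],[0.0,-0.0,0.0,-0.2,-0.0,1.9,50],[0.0,-0.0,0.0,-0.2,-0.0,1.9,50],[0.0,-0.0,0.0,-0.2,-0.0,1.9,50]]
```

Call:
jog_arm:
  deltas:
    - [[0,0,0,-0.4,-0.1,1.5,50],[0,0,0,-0.4,-0.1,2,50],[0,0,0,-0.4,-0.1,2.5,50],[0,0,0,-0.3,0,2.5,50],[0,0,0,-0.2,0,2.5,50],[0,0,0,0,0,1.5,50],[0,0,0,0,0,1,50],[0,0,0,0,0,0.5,50]]

```text
time_s: 65.62
eef_pos: [0.4324, -0.2897, 0.0149]
tcp_rot: [[0.823, -0.569, 0.003], [-0.569, -0.823, -0.007], [0.006, 0.004, -1.0]]
force: [-0.3, 0.1, -3.9]
width: 0.0615
```

```bash
python3 look.py w59 1
```

```text
65.62 [ 432.4 -289.7   14.9] -34.65 tilt [ 0.003 -0.007] F [-0.3  0.1 -3.9] w 61.5
```

Call:
jog_arm:
  deltas:
    - [[0,0,0,-0.5,0,1,50],[0,0,0,-0.5,0,1,50],[0,0,0,-0.3,0,1,50],[0,0,0,0,0,1,50],[0,0,0,0,0,1,50],[0,0,0,0,0,0.5,50],[0,0,0,0,0,0,50],[0,0,0,0,0,0,50]]

```text
time_s: 66.33
eef_pos: [0.4321, -0.2896, 0.0136]
tcp_rot: [[0.823, -0.568, 0.002], [-0.568, -0.823, -0.006], [0.005, 0.004, -1.0]]
force: [-0.5, -0.0, 0.0]
width: 0.0613
```

Call:
jog_arm:
  deltas:
    - [[0,0,0,0,0,0.3,75],[0,0,0,0,0,0,85],[0,0,0,0,0,0,100],[0,0,0,0,0,0,100],[0,0,0,0,0,0,100],[0,0,0,0,0,-3,100],[0,0,0,0,0,-8,100],[0,0,0,0,0,-12,100]]

```text
time_s: 67.0
eef_pos: [0.4329, -0.2904, 0.0364]
tcp_rot: [[0.823, -0.569, 0.005], [-0.569, -0.823, -0.008], [0.008, 0.004, -1.0]]
force: [-0.3, -0.5, 0.5]
width: 0.0855
```

Call:
jog_arm:
  deltas:
    - [[0,0,0,0,0,-15,100],[0,0,0,0,0,-20,100],[0,0,0,0,0,-25,100],[0,0,0,0,0,-28,100],[0,0,0,0,0,-28,100],[0,0,0,0,0,-25,100],[0,0,0,0,0,-15,100],[0,0,0,0,0,-5,100]]

```text
time_s: 67.67
eef_pos: [0.4324, -0.2891, 0.2152]
tcp_rot: [[0.823, -0.568, 0.011], [-0.568, -0.823, -0.013], [0.016, 0.005, -1.0]]
force: [-0.5, -0.7, 0.1]
width: 0.0854
```

```bash
python3 look.py w60 2; python3 -c "
from h import *
plan(250,-420,260,-45,8,100)"
```

```text
67.72 [ 433.  -289.6  215.8] -34.63 tilt [ 0.012 -0.014] F [ 0.6 -0.3  1.4] w 85.4
t 67.77 from [ 432.3 -289.   213.5] yaw -34.6 dist 229.2
[[0.0,-0.1,1.3,-9.3,26.5,-5.8,100],[0.0,-0.1,1.3,-8.8,26.7,-5.8,100],[0.0,-0.1,1.3,-8.2,26.8,-5.8,100],[0.0,-0.1,1.3,-7.6,27.0,-5.8,100],[0.0,-0.1,1.3,-7.0,27.2,-5.8,100],[0.0,-0.1,1.3,-6.4,27.3,-5.8,100],[0.0,-0.1,1.3,-5.8,27.5,-5.8,100],[0.0,-0.1,1.3,-5.1,27.6,-5.8,100]]
```

```bash
python3 - <<'E'
from edge import *
print(pt(388,259,.056), pt(385,247,.006))
E
```

```text
[ 434.3 -287.7   56. ] [ 432.  -288.1    6. ]
```

Call:
jog_arm:
  deltas:
    - [[0,0,1.3,-8,27,-5.8,100],[0,0,1.3,-8,27,-5.8,100],[0,0,1.3,-8,27,-5.8,100],[0,0,1.3,-8,27,-5.8,100],[0,0,1.3,-8,27,-5.8,100],[0,0,1.3,-8,27,-5.8,100],[0,0,0,0,0,0,100],[0,0,0,0,0,0,100]]

```text
time_s: 68.43
eef_pos: [0.2848, -0.3829, 0.2362]
tcp_rot: [[0.736, -0.677, -0.003], [-0.677, -0.736, 0.006], [-0.006, -0.003, -1.0]]
force: [0.4, 0.2, -0.6]
width: 0.0853
```

```bash
python3 - <<'E'
from plant import env
import cv2,numpy as np
a=env.snapshot("scene");b=env.snapshot("top")
cv2.imwrite("pics/s70.png",cv2.resize(a,(784,588)));cv2.imwrite("pics/t70.png",cv2.resize(b,(784,588)))
E
ls pics
```

```text
s23.png
s24.png
s25.png
s26.png
s27.png
s29.png
s3.png
s30.png
s38.png
s46.png
s49.png
s5.png
s50.png
s52.png
s6.png
s70.png
scene0.png
scz1.png
scz2.png
t46.png
t5.png
t70.png
top0.png
topz.png
w1.png
w10.png
w11.png
w11z.png
w12.png
w12z.png
w13.png
w13z.png
w14.png
w14z.png
w15.png
w15z.png
w16.png
w16z.png
w17.png
w17z.png
w18z.png
w19.png
w2.png
w20.png
w21.png
w21z.png
w22.png
w23.png
w24.png
w25.png
w26.png
w27.png
w27z.png
w28.png
w29.png
w3.png
w30.png
w31.png
w32.png
w33.png
w34.png
w35.png
w36.png
w37.png
w37z.png
w38.png
w39.png
w3full.png
w4.png
w40.png
w41.png
w42.png
w43.png
w44.png
w45.png
w45z.png
w46.png
w47.png
w48.png
w49.png
w5.png
w50.png
w51.png
w52.png
w53.png
w54.png
w55.png
w56.png
w57.png
w58.png
w59.png
w6.png
w60.png
w7.png
w8.png
w9.png
wrist0.png
```

View pics/s70.png

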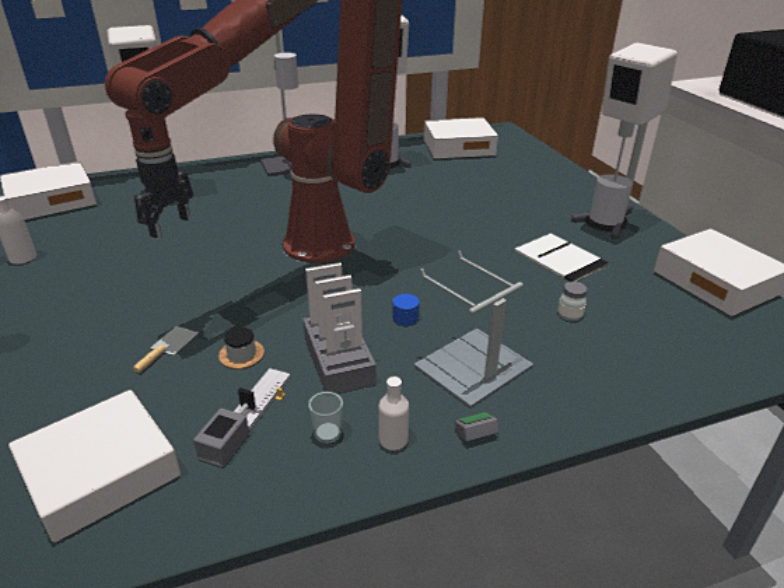

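View pics/t70.png

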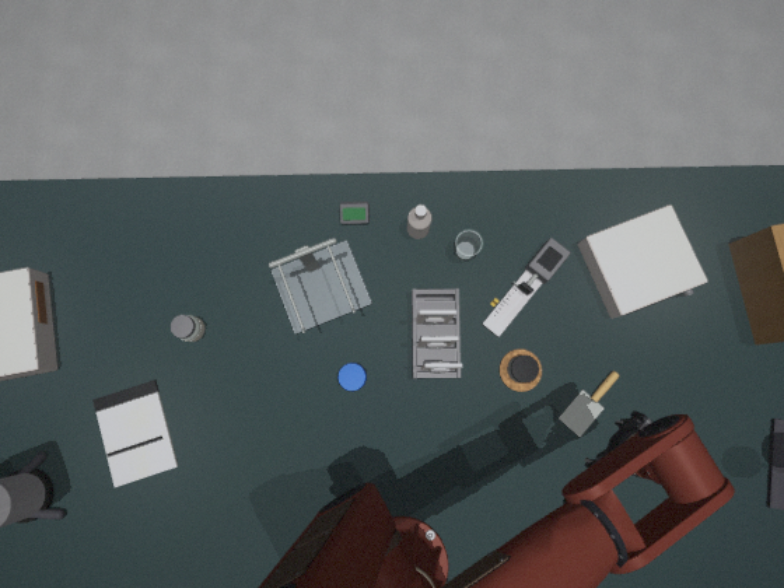

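Both pictures show three cards standing in the rack and empty pegs. The pot is on the pad (top view 525,369) and the slide is home (scene 247,398). I'll check the centring from the top camera too.

```bash
python3 - <<'E'
from plant import env
import numpy as np,cv2
c=env.calibration("top");K=np.array(c["K"]);E=np.array(c["extrinsics"])
def pr(p):
    q=E@np.r_[p,1];u=K@q[:3];return u[:2]/u[2]*1.4
for n,p in [("pad",[.432,-.2885,.006]),("lid if centred",[.432,-.2885,.056])]: print(n,pr(p))
im=cv2.imread("pics/t70.png")
h=cv2.cvtColor(im,cv2.COLOR_BGR2HSV)[335:400,490:555]
m=((h[...,1]>110)&(h[...,2]>90)&(h[...,0]<25)).astype('uint8')
cs,_=cv2.findContours(m,cv2.RETR_EXTERNAL,cv2.CHAIN_APPROX_NONE);k=max(cs,key=len);print("pad el",cv2.fitEllipse(cv2.convexHull(k))[:2],"+490,335")
m=((h[...,2]<45)).astype('uint8')
n,l,s,ce=cv2.connectedComponentsWithStats(m);print([(s[i][4],ce[i]+[490,335]) for i in range(1,n) if s[i][4]>150])
cv2.imwrite("pics/tz.png",cv2.resize(im[335:405,485:560],None,fx=7,fy=7,interpolation=2))
E
```

```text
pad [519.28588432 368.69825595]
lid if centred [524.06946681 368.08931727]
pad el ((29.84288215637207, 35.03019332885742), (39.39834213256836, 40.859764099121094)) +490,335
[]
```

View pics/tz.png

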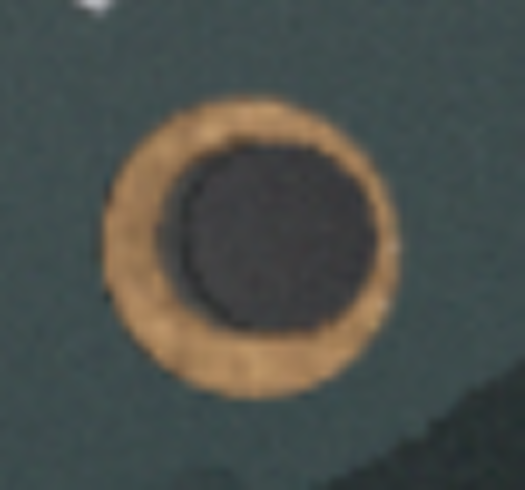

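In the zoom, the pad centre is at about (251,246) and the lid centre at about (280,237). After the perspective correction that puts the pot about 2.4 mm off centre, which is fine. I'll hand in the job.

```bash
python3 -c "
from plant import env
print(env.sign_off())"
```

```text
the job is handed in; nothing more can be done
None
```

The bench is ready for the viscosity run, and I handed the job in at about 68.5 s of the 208 s allowed.

- **Gauge:** I drew the slide out until the pointer was level with the brass marker, about 0.2 mm apart as measured. I held it there for about 2.3 s, then let it go. The last pictures show it fully home.
- **Cards:** Three carded spindles were present. I lifted each over its peg tip and pushed it to its slot floor, where I felt 7–8 N of contact. The last pictures show all three standing header up in separate slots and the pegs empty.
- **Pot:** It had been knocked aside before I gripped it, so I measured its place again first. It now stands upright on the cork pad, about 2.4 mm off centre from both the wrist and top cameras, which is close to the calibration error.
- **Everything else:** I never handled the wash bottle, beaker, jar, spatula or blue look-alike pot. They are standing normally in the last pictures, but I did not measure their positions against the start.

The arm was clear of everything at hand-in. None of the last checks failed or disagreed.

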